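# Load the bench incubator

## Robot

A 6-joint arm with a two-finger parallel gripper is mounted at the origin on the work surface. World frame = base frame: x ahead of the robot, y to its left, z up, the work surface at z = 0. Lengths are in m, angles in rad, forces in N, time in s.
With the tool pointing down it reaches from about 0.35 to 0.925 m from the base axis. Payload 6.4 kg.
Tool frame: the origin (TCP) lies midway between the tips of the shut fingers; the grasp point (between the pads) lies 19 mm behind it (grip_depth is the distance from the TCP to the grasp point, in m); z points along the fingers, y is the line along which they close (so a half turn about z gives the same grasp; the last joint's range is limited). The gripper opens to 85 mm and grips with 20 to 120 N. Pads are 22 mm wide; open, the fingers measure 114 mm over their backs; the gripper's body (76 mm by 85 mm) begins 54 mm behind the grasp point. The pads swing forward as they close: fully open they stand 13 mm farther back than shut.
Start: joints at [-1.521, 0.245, 1.558, -0, 1.339, -0.174], TCP at [0.144, -0.634, 0.231] pointing down, gripper open.
Joint ranges: [-3.13, 3.13], [-1.02, 2.26], [0.13, 2.54], [-0.95, 4.09], [0.21, 2.88], [-2.74, 2.74]. Speed limits (rad/s): [2.57, 2.57, 3.14, 3.14, 3.14, 3.14].

## Interface

Orientations are given as a rotation vector (axis times angle).
In Python, from plant import * gives the robot as it stands.
- The arm moves only by the shell command python3 -m handwheel 'ROWS' [OPENING] [FORCE]. ROWS is JSON, a list of rows, each an object of numbers: "dx", "dy", "dz": the shift along the world's x, y, z scaled (see below); "ax", "ay", "az": the turn, a rotation vector about the world's x, y, z scaled (see below). A call has 1 to 10 rows; each row is the pose to reach, as a shift and turn from the pose commanded when the call began; what a row does not reach only later rows make up. The controller multiplies each number of a shift by 10 cm and each number of a turn by 90 degrees. A row lasts 1/12 s, in which the tool goes at most 41.7 mm and 7.16 degrees, less where a joint would pass 70% of its speed; a pose out of reach is approached as far as the arm can. A call with a number of a shift or a turn outside -1 to 1 is refused whole. A call with a gripper value outside its range is refused whole. OPENING is the opening, from -1 (shut) to 1 (fully open), set as the call begins (- or left out, the last holds). The fingers move at their own pace and stop on an object; FORCE is the grip in N (left out, the last holds). Time passes only in rows, so rows that repeat a pose let the fingers close. It gives the time, the measured TCP pose, the force, the opening and the grip force at its end, in the units of the state.
- sense(): the state, without advancing time (a new reading comes with each control period).
- capture(name): name is "scene" or "side" or "wrist"; returns a dict with "image" (420x560x3 uint8, red, green, blue), "camera_matrix" (3x3 intrinsics, pixels), "origin" and "attitude" of the camera in the world. Camera axes: x right, y up, looking along -z (the intrinsics and any distortion apply to the point x, -y, -z); pixel columns grow to the right and rows downward; lengths in m; the calibration is good to about 2 mm. A picture is of the moment at which its call begins. There is no depth.
- hand_in(): hands the job in; it is judged then, once.
The state is a dict: "time": time; "q": joint angles; "qvel": joint speeds; "effort": joint torques, N m; "ee_pos": TCP position; "eef_rot": TCP orientation; "ft_force": force on the tool from outside, world axes, zero at the start; "wrist_torque": the same for the moment, N m; "finger_gap": finger opening in m; "grip_force": force on a finger pad.
Only numpy, scipy, OpenCV 4.12 (cv2) and the standard library are available. Lean on these libraries where they do the work, as an engineer would, in place of code of your own. Each camera call takes 0.05 s, during which the arm holds its last target. There are 200 camera calls.

## Task

Prise the stiff hood of the bench incubator up with the spatula's blade, put in at the gap in the middle of its front edge, and open it. Lay every culture flask flat in the left bay and every chamber slide flat in the bay next to the dial, all the right way up as they lie now, then shut the hood fully. Leave the dial turned to the heavy black 37-degree mark, the spatula lying back in its tray, and the bottle, dishes and beaker undisturbed.

Things in the scene. Friction and masses are not known exactly. Their poses are not given: they have to be found in the camera images.
- incubator: white bench incubator, fixed, 195 deep (x) x 420 wide (y) x 90 mm high without hood. Origin: on the underside, mid width; x to its back (front face x = -105), y left, z up. Deck (height 90) under the hood at y -100..210; control end with the dial at y -210..-100, top 90. Rubber seal 8 high, 8 wide round the deck. Ridge 8 high, 6 wide at y = 63, x -32..42, parts the deck into two bays
- hood (a joint): hood angle: 0 shut, grows as the front edge rises, 1.5 at most. Clear hood 155 deep x 310 wide x 35 mm high, walls and top 5 thick, open below, hinged at its back bottom edge. Stiff hinge: stays at any angle; some 3 N at the front edge lifts it. Shut, its lower edge is 98 mm above the bench and its front wall flush with the incubator's front, so fingers find no hold
- hood_hinge (a point): midpoint of the hood's hinge line, 98 mm above the bench; the line runs along the incubator's y; this frame turns with the hood (x to the back when shut, z out of its top)
- hood_lip (a point): middle of the lower outer edge of the hood's front wall, 155 mm from the hinge line along the hood's own -x; moves and turns with the hood. The wall is 5 mm thick and 35 mm high, the top surface is 35 mm above the lip along the hood's z
- pry_gap (a point): mouth of the prising gap in the middle of the incubator's front edge: a break in the seal 80 mm wide, 8 mm high, between deck (90 mm) and shut hood (98 mm). The point is at mid width and mid height in the front face; x points straight in, z up. Free depth 73 mm, to the ridge
- flask_bay (a point): centre of the left bay (away from the dial) on the deck surface, for flasks: 139 (x) by 136 mm (y); axes as the incubator's
- slide_bay (a point): centre of the right bay (next to the dial) on the deck surface, for chamber slides: 139 (x) by 152 mm (y); axes as the incubator's
- dial (a joint): thermostat dial angle, rad, grows clockwise seen from above, 0 to 4.4. At 0 the white pointer line on the knob points to the incubator's front (-x); it turns from there by the left to the back. A tick every 0.3 rad; the one heavy black arrow mark is 37 degrees C, at 2.1 rad (back left). Turns easily (0.03 N m), stays where left
- dial_centre (a point): on the dial's vertical axis at the height to grip, 127 mm above the bench, fixed to the incubator: the grip bar is 14 thick, 43 mm long, lies along the pointer line, and stands from 104 to 134 mm above the bench on a collar 69 mm across; the hood's right wall is 58 mm to its left
- tray: shallow grey-blue instrument tray, fixed, 120 (x) x 260 (y) x 15 mm high outside, walls and floor 4 mm. Origin: centre of its underside; y along its length, z up
- spatula: stiff lab spatula 195 mm long lying along the tray: black handle 105 x 16 x 18 mm, then a steel blade 90 long, 24 wide, 3 mm thick at the handle's mid height. Origin: underside of the handle where the blade begins; x to the blade's tip, z up. 80 g, balances 22 mm behind the origin. Grasp the handle across its 16 mm (y)
- spatula_tip (a point): middle of the blade's end, 90 mm ahead of the spatula's origin, 9 mm above its underside; axes as the spatula's
- spatula_grip (a point): point in the handle to hold, 25 mm behind the spatula's origin, 9 mm above its underside; axes as the spatula's
- bottle: bystander: small amber bottle, 52 mm across, 100 mm high, among the flasks and slides. Origin: centre of its underside
- dishes: bystander: stack of three round dishes, 61 mm across, 47 mm high. Origin: centre of its underside
- beaker: bystander: glass beaker 64 mm across, 85 mm high. Origin: centre of its underside
- flask1: culture flask lying flat: clear rectangular body 64 x 42 x 24 mm, short neck, round white screw cap 24 mm across; 98 mm long in all. Origin: centre of the underside of the rectangular body; x to the cap, whose end is at 66 mm (other end -32 mm), z up. Grasp across its 42 mm (y). 40 to 85 g. May be absent
- flask2: culture flask lying flat: clear rectangular body 64 x 42 x 24 mm, short neck, round white screw cap 24 mm across; 98 mm long in all. Origin: centre of the underside of the rectangular body; x to the cap, whose end is at 66 mm (other end -32 mm), z up. Grasp across its 42 mm (y). 40 to 85 g. May be absent
- slide1: chamber slide: clear base 76 x 26 x 3 mm carrying a white chamber block 54 x 24 mm, 16 mm high in all; the block is 9 mm off centre to -x, the bare labelled end at +x. Origin: centre of the base's underside; x along its length, z up. Grasp the block across its 24 mm (y). 35 g. May be absent
- slide2: chamber slide: clear base 76 x 26 x 3 mm carrying a white chamber block 54 x 24 mm, 16 mm high in all; the block is 9 mm off centre to -x, the bare labelled end at +x. Origin: centre of the base's underside; x along its length, z up. Grasp the block across its 24 mm (y). 35 g. May be absent
- slide3: chamber slide: clear base 76 x 26 x 3 mm carrying a white chamber block 54 x 24 mm, 16 mm high in all; the block is 9 mm off centre to -x, the bare labelled end at +x. Origin: centre of the base's underside; x along its length, z up. Grasp the block across its 24 mm (y). 35 g. May be absent
Mind the look-alikes: they are no part of the job. Of the things like the spatula, leave any that is blue; of the rest the larger one is meant. Leave any green look-alike of the slide3 alone.

How it is judged:
By the outcome, as a careful person would: the job done as asked, in the order asked, and still so for the second after the job is handed in, with the robot touching nothing.
Of flask1, flask2, slide1, slide2, slide3 only 3 to 5 are there at a start; the rules pass over those that are not, and their reading is None.
At some moment in a run one of flask1, flask2, slide1, slide2, slide3 may be knocked a few centimetres aside while the robot is not near it.
It also fails if it takes over 210 s, if anything falls off the work surface, if the arm or the gripper's body presses on something with over 40 N, if the wrist force passes 120 N, or if a joint passes its speed limit or range.

## Working session

There is one attempt and no reset: what is moved stays moved. The work goes in short steps, Python scripts to look and compute and a shell command to move; the robot and the scene stay as the last step left them, time stands still between calls to the robot, and variables do not carry over. Pictures are saved under pics/ and viewed, at most 14 in all, crops included, and the job is handed in when it is done.

```bash
ls; mkdir -p pics; python3 - <<'E'
from plant import *
import cv2,pickle
s=sense();print({k:s[k] for k in s})
d={}
for n in ("scene","side","wrist"):
    c=capture(n);d[n]=c;cv2.imwrite(f"pics/a_{n}.png",cv2.resize(c["image"][:,:,::-1],(800,600),interpolation=cv2.INTER_CUBIC))
    print(n,c["camera_matrix"],c["origin"],c["attitude"],[k for k in c])
pickle.dump(d,open("a.pkl","wb"))
E
```

```text
pics
{'time': 0.0, 'q': array([-1.52111525e+00,  2.45826588e-01,  1.55902760e+00, -4.07091691e-05,
        1.33869328e+00, -1.74081749e-01]), 'qvel': array([ 0.00186091,  0.00033075,  0.00011317, -0.00091461, -0.00023425,
       -0.00090468]), 'effort': array([ 7.23492594e-04, -4.29502201e+01, -3.26126683e+01, -4.47266552e-05,
        5.43503775e-03,  8.59491593e-06]), 'ee_pos': array([ 0.14421405, -0.63322152,  0.23016502]), 'eef_rot': array([-3.12000787e+00, -3.50549561e-01, -1.28692851e-04]), 'ft_force': array([0.1334361 , 0.27702645, 0.59610581]), 'wrist_torque': array([ 0.08858093, -0.01821299, -0.00163544]), 'grip_force': 0.0, 'finger_gap': 0.08531542083802045}
scene [[386.13068882   0.         279.32434425]
 [  0.         386.13068882 206.08643558]
 [  0.           0.           1.        ]] [1.10152047 0.36406527 0.82960522] [0.48386954 0.7679852  1.93395462] ['image', 'camera_matrix', 'origin', 'attitude']
side [[439.61832413   0.         274.34672607]
 [  0.         439.61832413 210.00996057]
 [  0.           0.           1.        ]] [-0.27167465 -0.69592952  0.85261295] [ 0.89485251 -0.37819738 -0.70116444] ['image', 'camera_matrix', 'origin', 'attitude']
wrist [[377.36030595   0.         280.4387511 ]
 [  0.         377.36030595 209.55325251]
 [  0.           0.           1.        ]] [ 0.22370887 -0.61624244  0.37269179] [-0.26998292  0.21810433 -1.33398991] ['image', 'camera_matrix', 'origin', 'attitude']
```

View pics/a_scene.png

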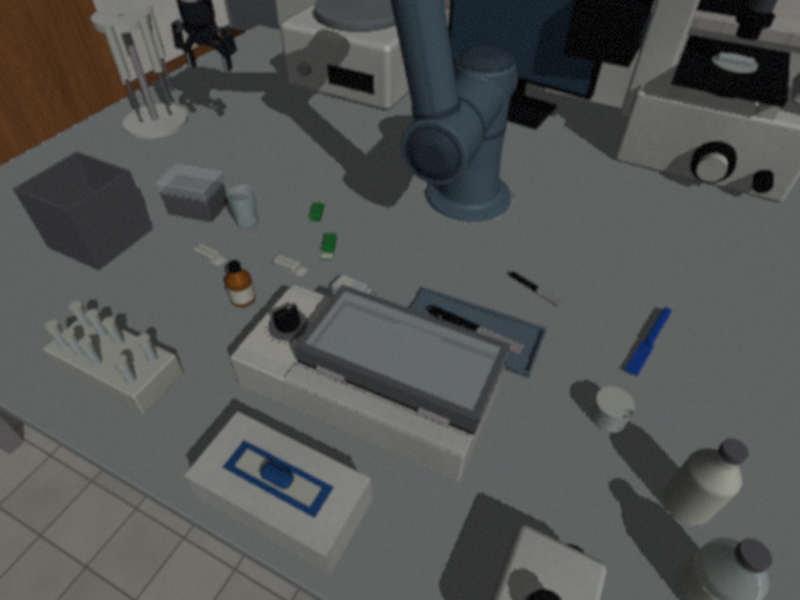

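View pics/a_side.png

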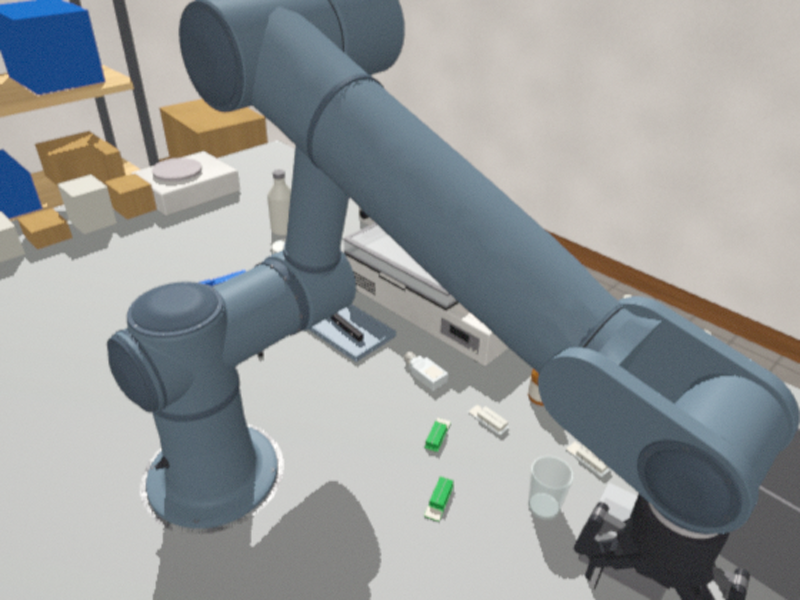

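```bash
cat > h.py <<'E'
from plant import *
import numpy as np,cv2,pickle
from scipy.spatial.transform import Rotation as R
def ray(c,uv,scale=1):
    p=np.array(uv,float)/scale
    d=np.linalg.inv(c["camera_matrix"])@[p[0],p[1],1]
    d=R.from_rotvec(c["attitude"]).apply([d[0],-d[1],-d[2]])
    return c["origin"],d/np.linalg.norm(d)
def onz(c,uv,z,scale=1):
    o,d=ray(c,uv,scale);return o+d*(z-o[2])/d[2]
def tri(*cu):
    A=np.zeros((3,3));b=np.zeros(3);L=[]
    for c,uv,s in cu:
        o,d=ray(c,uv,s);P=np.eye(3)-np.outer(d,d);A+=P;b+=P@o;L.append((o,P))
    x=np.linalg.solve(A,b);return x,[float(np.linalg.norm(P@(x-o)))*1000 for o,P in L]
def proj(c,X):
    p=R.from_rotvec(c["attitude"]).inv().apply(np.array(X)-c["origin"])
    q=c["camera_matrix"]@[p[0],-p[1],-p[2]];return q[:2]/q[2]
def shot(n,name,crop=None,k=None):
    c=capture(n);im=c["image"][:,:,::-1]
    if crop: x0,y0,x1,y1=crop;im=im[y0:y1,x0:x1]
    k=k or min(800/im.shape[1],600/im.shape[0])
    cv2.imwrite(f"pics/{name}.png",cv2.resize(im,None,fx=k,fy=k,interpolation=cv2.INTER_CUBIC))
    pickle.dump(c,open(f"{name}.pkl","wb"));return c
def load(n): return pickle.load(open(n+".pkl","rb"))
E
python3 - <<'E'
from h import *
np.set_printoptions(precision=3,suppress=True)
d=pickle.load(open("a.pkl","rb"));s=d["scene"];k=1/.7
for n,uv,z in [("flask",(352,286),.02),("slA",(290,265),.01),("slB",(210,254),.01),("bottle",(240,302),0),("spH",(432,311),.013),("spT",(520,350),.013),("dial",(288,312),.134),("hoodFL top",(340,292),.133),("hoodFRtop",(508,346),.133),("hoodBRtop",(475,418),.133),("hoodBLtop",(298,350),.133),("inc BR top",(465,437),.09),("inc BL top",(234,356),.09),("dishes?",(614,405),.02),("beaker",(245,220),0)]:
    print(n,onz(s,uv,z,k)[:2])
w=d["side"]
for n,uv,z in [("flask",(427,372),.02),("slA",(490,420),.01),("slB",(588,460),.01),("spH",(335,318),.015),("beaker",(548,505),0)]:print("side",n,onz(w,uv,z,k)[:2])
for p in [(.144,-.633,.21)]: print(proj(s,p)*k)
E
```

```text
flask [ 0.433 -0.078]
slA [ 0.432 -0.234]
slB [ 0.485 -0.41 ]
bottle [ 0.563 -0.268]
spH [0.413 0.094]
spT [0.425 0.282]
dial [ 0.63 -0.08]
hoodFL top [ 0.549 -0.028]
hoodFRtop [0.526 0.274]
hoodBRtop [0.674 0.276]
hoodBLtop [ 0.689 -0.02 ]
inc BR top [0.684 0.27 ]
inc BL top [ 0.724 -0.13 ]
dishes? [0.47  0.464]
beaker [ 0.345 -0.426]
side flask [ 0.428 -0.09 ]
side slA [ 0.426 -0.251]
side slB [ 0.476 -0.425]
side spH [0.412 0.172]
side beaker [ 0.357 -0.427]
[212.347  81.421]
```

View pics/a_wrist.png

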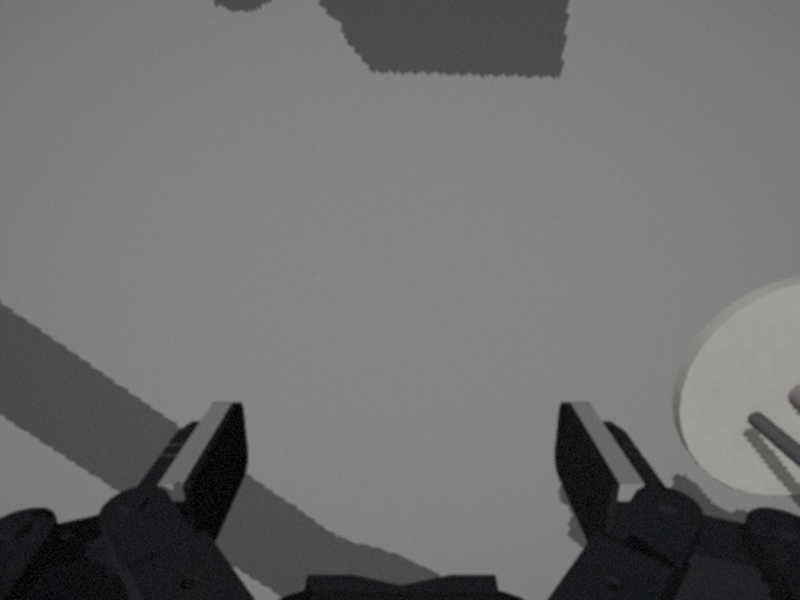

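```bash
H='python3 -m handwheel'
$H '[{"dz":0.9,"dx":0.4,"az":-0.14},{"dz":0.9,"dx":0.4,"az":-0.14},{"dz":0.9,"dx":0.4,"az":-0.14}]'
$H '[{"dz":0.9,"dx":0.5,"dy":0.8},{"dz":0.9,"dx":0.5,"dy":0.8},{"dz":0.9,"dx":0.5,"dy":0.8},{"dz":0.9,"dx":0.5,"dy":0.8}]'
$H '[{"dx":0.6,"dy":1},{"dx":0.6,"dy":1},{"dx":0.6,"dy":1},{"dx":0.6,"dy":1}]'
$H '[{"dx":0.6,"dy":1},{"dx":0.6,"dy":1},{"dx":0.6,"dy":1},{"dx":0.6,"dy":1}]'
$H '[{"dx":0.6,"dy":1},{"dx":0.6,"dy":1},{"dx":0.6,"dy":1},{"dx":0.6,"dy":1}]'
$H '[{"dx":0.3,"dy":1},{"dx":0.3,"dy":1},{"dx":0.3,"dy":1},{"dx":0.3,"dy":1},{"dx":0.3,"dy":1},{"dx":0.3,"dy":1}]'
python3 - <<'E'
from h import *
shot("wrist","b1"); c=load("b1");print(c["origin"],R.from_rotvec(c["attitude"]).as_matrix().round(3),sense()["ee_pos"])
E
```

```text
[ 0.22371099 -0.61628494  0.37283361] [[ 0.222  0.925  0.309]
 [-0.975  0.211  0.069]
 [-0.002 -0.316  0.949]] [ 0.14425535 -0.63345399  0.23060946]$[0]: bad value
$[0]: bad value
$[0]: bad value
$[0]: bad value
$[0]: bad value
$[0]: bad value
```

View pics/b1.png

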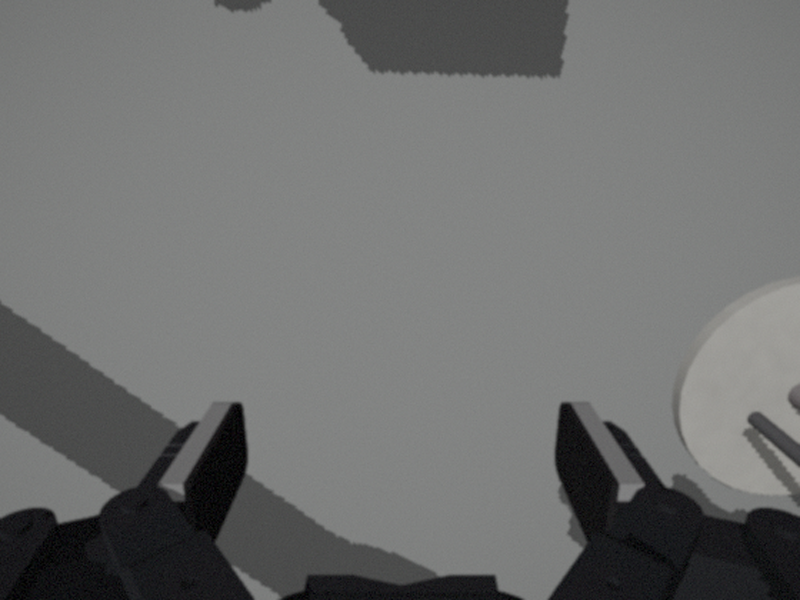

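```bash
H='python3 -m handwheel'
$H '[{"dx":0.4,"dy":0,"dz":0.9,"ax":0,"ay":0,"az":-0.14},{"dx":0.4,"dy":0,"dz":0.9,"ax":0,"ay":0,"az":-0.14},{"dx":0.4,"dy":0,"dz":0.9,"ax":0,"ay":0,"az":-0.14}]'
```

```text
time: 0.45
ee_pos: [0.186, -0.6353, 0.3275]
eef_rot: [3.134, 0.004, 0.002]
ft_force: [0.5, -1.1, 1.9]
finger_gap: 0.0857
grip_force: 0.0
```

```bash
H='python3 -m handwheel'
$H '[{"dx":0.5,"dy":0.8,"dz":0.9,"ax":0,"ay":0,"az":0},{"dx":0.5,"dy":0.8,"dz":0.9,"ax":0,"ay":0,"az":0},{"dx":0.5,"dy":0.8,"dz":0.9,"ax":0,"ay":0,"az":0},{"dx":0.5,"dy":0.8,"dz":0.9,"ax":0,"ay":0,"az":0}]'
$H '[{"dx":0.6,"dy":1,"dz":0,"ax":0,"ay":0,"az":0},{"dx":0.6,"dy":1,"dz":0,"ax":0,"ay":0,"az":0},{"dx":0.6,"dy":1,"dz":0,"ax":0,"ay":0,"az":0},{"dx":0.6,"dy":1,"dz":0,"ax":0,"ay":0,"az":0}]'
$H '[{"dx":0.6,"dy":1,"dz":0,"ax":0,"ay":0,"az":0},{"dx":0.6,"dy":1,"dz":0,"ax":0,"ay":0,"az":0},{"dx":0.6,"dy":1,"dz":0,"ax":0,"ay":0,"az":0},{"dx":0.6,"dy":1,"dz":0,"ax":0,"ay":0,"az":0}]'
$H '[{"dx":0.6,"dy":1,"dz":0,"ax":0,"ay":0,"az":0},{"dx":0.6,"dy":1,"dz":0,"ax":0,"ay":0,"az":0},{"dx":0.6,"dy":1,"dz":0,"ax":0,"ay":0,"az":0},{"dx":0.6,"dy":1,"dz":0,"ax":0,"ay":0,"az":0},{"dx":0.6,"dy":1,"dz":0,"ax":0,"ay":0,"az":0},{"dx":0.6,"dy":1,"dz":0,"ax":0,"ay":0,"az":0}]'
python3 - <<'E'
from h import *
shot("wrist","b2"); c=load("b2");print(sense()["ee_pos"],sense()["q"])
E
$H '[{"dx":0,"dy":1,"dz":0,"ax":0,"ay":0,"az":0},{"dx":0,"dy":1,"dz":0,"ax":0,"ay":0,"az":0},{"dx":0,"dy":1,"dz":0,"ax":0,"ay":0,"az":0},{"dx":0,"dy":1,"dz":0,"ax":0,"ay":0,"az":0}]'
$H '[{"dx":0.2,"dy":1,"dz":0,"ax":0,"ay":0,"az":0},{"dx":0.2,"dy":1,"dz":0,"ax":0,"ay":0,"az":0},{"dx":0.2,"dy":1,"dz":0,"ax":0,"ay":0,"az":0},{"dx":0.2,"dy":1,"dz":0,"ax":0,"ay":0,"az":0}]'
$H '[{"dx":0,"dy":0.8,"dz":0,"ax":0,"ay":0,"az":0},{"dx":0,"dy":0.8,"dz":0,"ax":0,"ay":0,"az":0},{"dx":0,"dy":0.8,"dz":0,"ax":0,"ay":0,"az":0},{"dx":0,"dy":0.8,"dz":0,"ax":0,"ay":0,"az":0},{"dx":0,"dy":0.8,"dz":0,"ax":0,"ay":0,"az":0},{"dx":0,"dy":0.8,"dz":0,"ax":0,"ay":0,"az":0}]'
python3 - <<'E'
from h import *
shot("wrist","b3"); c=load("b3");print(sense()["ee_pos"],sense()["q"])
shot("scene","b3s");shot("side","b3d")
E
```

```text
time: 0.78
ee_pos: [0.237, -0.5524, 0.4189]
eef_rot: [3.131, 0.013, 0.005]
ft_force: [0.1, -0.1, 2.2]
finger_gap: 0.0858
grip_force: 0.0
time: 1.12
ee_pos: [0.2967, -0.45, 0.4119]
eef_rot: [3.141, 0.016, 0.002]
ft_force: [0.2, -0.1, 0.6]
finger_gap: 0.086
grip_force: 0.0
time: 1.45
ee_pos: [0.3563, -0.3503, 0.4116]
eef_rot: [-3.141, -0.016, -0.002]
ft_force: [1.3, -0.1, -0.4]
finger_gap: 0.0856
grip_force: 0.0
time: 1.95
ee_pos: [0.414, -0.2546, 0.4109]
eef_rot: [3.141, 0.006, -0.001]
ft_force: [0.2, -0.3, -0.3]
finger_gap: 0.0851
grip_force: 0.0
[ 0.41384429 -0.25487836  0.41090785] [-7.85569581e-01 -2.39181851e-01  1.72248021e+00 -4.46489556e-04
  1.65875090e+00  7.82308635e-01]
time: 2.33
ee_pos: [0.414, -0.1526, 0.4117]
eef_rot: [3.141, 0.009, 0.002]
ft_force: [-0.8, -0.0, -0.4]
finger_gap: 0.085
grip_force: 0.0
time: 2.67
ee_pos: [0.4348, -0.0529, 0.4113]
eef_rot: [-3.141, -0.01, -0.001]
ft_force: [0.3, -0.0, 0.7]
finger_gap: 0.0855
grip_force: 0.0
time: 3.17
ee_pos: [0.4346, 0.0244, 0.411]
eef_rot: [3.141, 0.002, -0.001]
ft_force: [-0.2, -0.1, 0.6]
finger_gap: 0.0853
grip_force: 0.0
[0.43453709 0.02446469 0.4110708 ] [-2.05226143e-01 -3.70779485e-01  1.82484172e+00 -3.76367563e-04
  1.68790534e+00  1.36465624e+00]
```

View pics/b2.png

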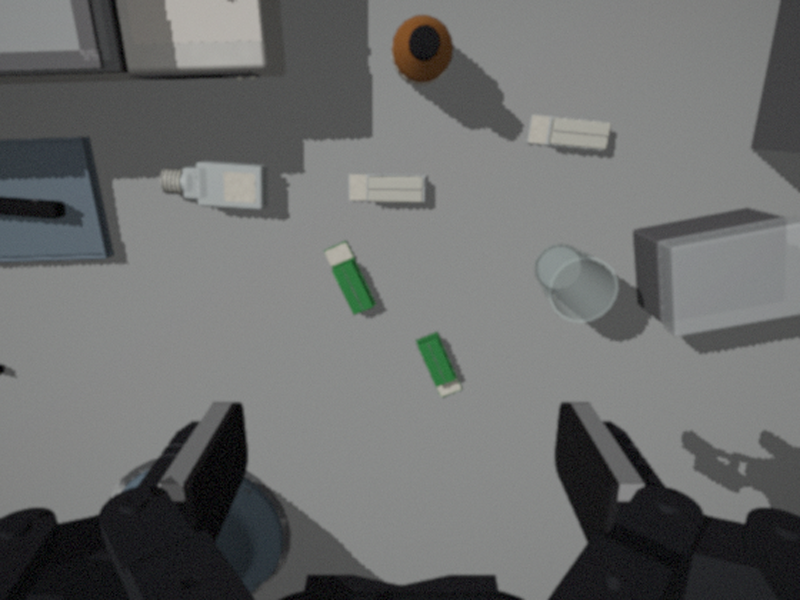

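View pics/b3.png

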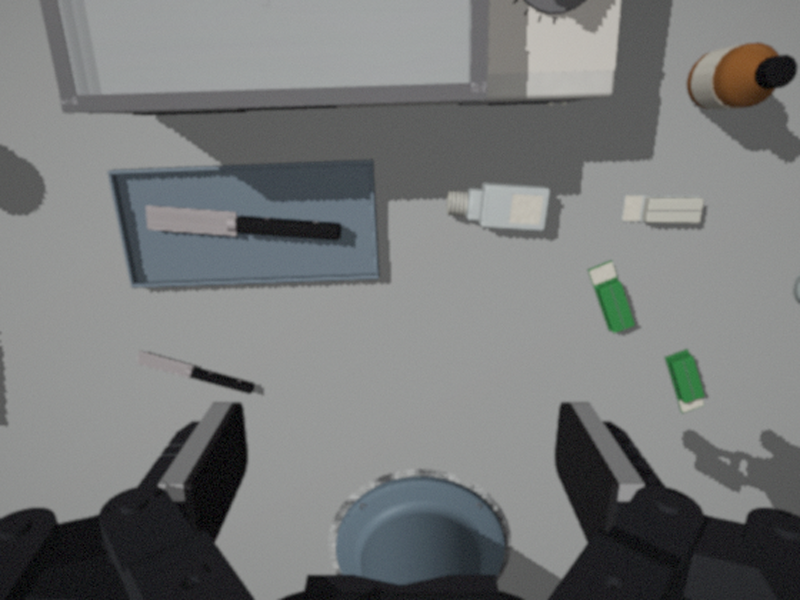

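```bash
H='python3 -m handwheel'
python3 - <<'E'
from h import *
np.set_printoptions(precision=4,suppress=True)
k=1/.7;b2=load("b2");b3=load("b3")
def T(n,p,q):
    x,e=tri((b3,p,k),(b2,q,k));print(n,x,np.round(e,1))
T("sp hend",(341,231),(64,209))
T("fl cap",(448,202),(162,181))
T("fl c1",(484,183),(197,163));T("fl c2",(550,187),(263,166));T("fl c3",(546,231),(263,209));T("fl c4",(481,226),(199,206))
T("slA1",(624,196),(348,174));T("slA2",(704,198),(426,176));T("slA3",(702,222),(426,202));T("slA4",(622,221),(349,201))
T("tray c",(378,278),(109,258));T("tray c2",(373,162),(87,138))
for n,uv in [("sp end",(341,231)),("junc",(237,224)),("tip",(147,218))]: print(n,onz(b3,uv,.02,k)[:2])
for n,uv in [("tray fl",(134,286)),("fr",(378,278)),("br",(373,161)),("bl",(110,172))]: print(n,onz(b3,uv,.015,k)[:2])
E
$H '[{"dx":0.9,"dy":0.3,"dz":0,"ax":0,"ay":0,"az":0},{"dx":0.9,"dy":0.3,"dz":0,"ax":0,"ay":0,"az":0},{"dx":0.9,"dy":0.3,"dz":0,"ax":0,"ay":0,"az":0},{"dx":0.9,"dy":0.3,"dz":0,"ax":0,"ay":0,"az":0},{"dx":0.9,"dy":0.3,"dz":0,"ax":0,"ay":0,"az":0},{"dx":0.9,"dy":0.3,"dz":0,"ax":0,"ay":0,"az":0}]'
python3 -c 'from h import *;shot("wrist","c1")'
$H '[{"dx":1,"dy":0.1,"dz":-0.1,"ax":0,"ay":0,"az":0},{"dx":1,"dy":0.1,"dz":-0.1,"ax":0,"ay":0,"az":0},{"dx":1,"dy":0.1,"dz":-0.1,"ax":0,"ay":0,"az":0},{"dx":1,"dy":0.1,"dz":-0.1,"ax":0,"ay":0,"az":0},{"dx":1,"dy":0.1,"dz":-0.1,"ax":0,"ay":0,"az":0},{"dx":1,"dy":0.1,"dz":-0.1,"ax":0,"ay":0,"az":0}]'
python3 -c 'from h import *;shot("wrist","c2");i1=load("c1")["image"];i2=load("c2")["image"]
im=np.hstack([i1,i2])[:,:,::-1];cv2.imwrite("pics/cc.png",cv2.resize(np.vstack([i1[:400],i2[:400]])[:,:,::-1],(420,600)));print(sense()["ee_pos"])'
```

```text
sp hend [0.4079 0.0844 0.0082] [0.3 0.3]
fl cap [ 0.4382 -0.0232  0.0192] [0.6 0.6]
fl c1 [ 0.4557 -0.0582  0.0162] [1.2 1.2]
fl c2 [ 0.4528 -0.1225  0.019 ] [0.7 0.7]
fl c3 [ 0.4114 -0.1207  0.025 ] [0.2 0.2]
fl c4 [ 0.4144 -0.0567  0.02  ] [0.8 0.8]
slA1 [ 0.4431 -0.2027  0.0028] [0.4 0.4]
slA2 [ 0.4421 -0.2803  0.0094] [0.4 0.4]
slA3 [ 0.4178 -0.2807  0.0128] [0.4 0.4]
slA4 [ 0.4173 -0.2032  0.0046] [0.3 0.3]
tray c [0.3577 0.0471 0.0087] [0.1 0.1]
tray c2 [0.4764 0.0508 0.0047] [0.5 0.5]
sp end [0.41   0.0831]
junc [0.4169 0.1865]
tip [0.4228 0.2752]
tray fl [0.3506 0.3017]
fr [0.3596 0.0469]
br [0.4777 0.0503]
bl [0.4669 0.307 ]
time: 3.82
ee_pos: [0.5238, 0.0556, 0.4115]
eef_rot: [3.141, 0.005, 0.0]
ft_force: [-0.7, -0.3, 0.2]
finger_gap: 0.0857
grip_force: 0.0
time: 4.37
ee_pos: [0.6234, 0.0659, 0.4022]
eef_rot: [3.141, 0.005, 0.002]
ft_force: [-0.1, -0.1, 0.6]
finger_gap: 0.0851
grip_force: 0.0
[0.62335731 0.06594549 0.40254018]
```

View pics/c1.png

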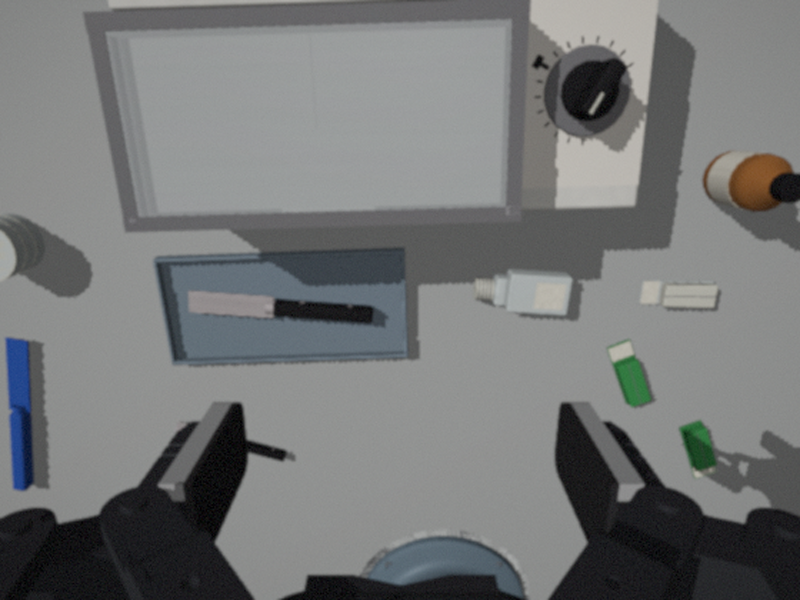

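View pics/c2.png

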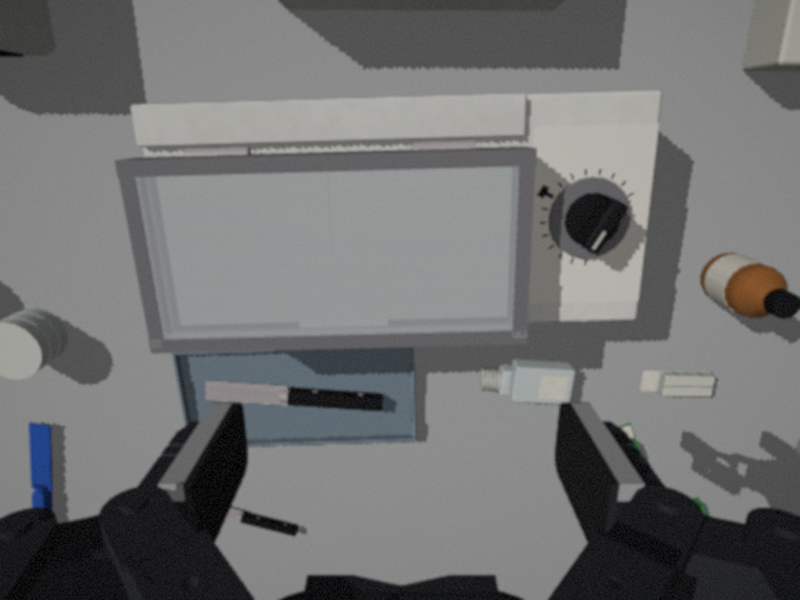

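```bash
python3 - <<'E'
from h import *
np.set_printoptions(precision=4,suppress=True)
k=1/.7;c1=load("c1");c2=load("c2");b2=load("b2");b3=load("b3")
def T(n,p,q,a=c1,b=c2):
    x,e=tri((a,p,k),(b,q,k));print(n,x,np.round(e,1));return x
P={}
for n,p,q in [("hFL",(127,231),(152,351)),("hFR",(520,217),(526,343)),("hBR",(529,3),(535,149)),("hBL",(88,15),(119,160)),("incFR top",(638,185),(642,302)),("mark",(540,62),(545,192)),("knobc",(594,90),(596,220)),("bar tip",(596,112),(592,249)),("bar far",(626,60),(626,209)),
 ("sp end",(372,314),(382,402)),("sp junc",(275,307),(287,395)),("sp tip",(188,301),(206,390)),("flcap",(476,290),(482,379)),("fl1",(511,269),(516,361)),("fl2",(572,274),(575,364)),("fl3",(569,317),(573,403))]: P[n]=T(n,p,q)
for z in (.133,):
  for c,n,L in ((c1,"c1",[(127,231),(520,217),(529,3),(88,15)]),(c2,"c2",[(152,351),(526,343),(535,149),(119,160)])):
    Q=[onz(c,u,z,k)[:2] for u in L];print(n,np.array(Q),[np.linalg.norm(Q[i]-Q[(i+1)%4]).round(4) for i in range(4)],np.arctan2(-(Q[0]-Q[1])[0],(Q[0]-Q[1])[1]),np.arctan2(-(Q[3]-Q[2])[0],(Q[3]-Q[2])[1]))
for n,p,q in [("s",(0,0),(0,0))]:pass
print("slB b2",[onz(b2,u,.003,k)[:2] for u in [(532,114),(529,143)]],[onz(b2,u,.016,k)[:2] for u in [(610,121),(606,150)]])
print(onz(c1,(594,90),.134,k),onz(c2,(596,220),.134,k))
E
```

```text
hFL [0.5203 0.273  0.1292] [0.2 0.2]
hFR [ 0.5352 -0.0361  0.1446] [0. 0.]
hBR [ 0.6845 -0.0363  0.1222] [0. 0.]
hBL [0.6753 0.2784 0.1244] [0.1 0.1]
incFR top [ 0.5544 -0.1448  0.0975] [1.6 1.6]
mark [ 0.6486 -0.0546  0.0921] [0. 0.]
knobc [ 0.6276 -0.0954  0.1042] [0.1 0.1]
bar tip [ 0.6108 -0.0854  0.1369] [2.3 2.3]
bar far [ 0.6443 -0.0984  0.1534] [0.2 0.2]
sp end [0.409  0.0848 0.015 ] [0. 0.]
sp junc [0.4145 0.1896 0.0096] [0.9 0.9]
sp tip [0.4232 0.2781 0.0153] [0.4 0.4]
flcap [ 0.4337 -0.0256  0.0073] [0.1 0.1]
fl1 [ 0.4588 -0.0599  0.014 ] [0.1 0.1]
fl2 [ 0.4509 -0.1272  0.0043] [0.3 0.3]
fl3 [ 0.402  -0.1298  0.0034] [0.8 0.8]
c1 [[ 0.5211  0.2708]
 [ 0.5332 -0.0387]
 [ 0.6825 -0.034 ]
 [ 0.6739  0.2741]] [np.float64(0.3097), np.float64(0.1494), np.float64(0.3082), np.float64(0.1529)] 0.03909821483653488 0.027704594804319728
c2 [[ 0.5219  0.2714]
 [ 0.5302 -0.039 ]
 [ 0.685  -0.0337]
 [ 0.676   0.274 ]] [np.float64(0.3104), np.float64(0.1548), np.float64(0.3078), np.float64(0.1541)] 0.02684999466228912 0.02931472468454519
slB b2 [array([ 0.5009, -0.3819]), array([ 0.474 , -0.3811])] [array([ 0.4948, -0.4532]), array([ 0.4683, -0.4527])]
[ 0.6261 -0.0855  0.134 ] [ 0.6328 -0.0844  0.134 ]
```

```bash
H='python3 -m handwheel'
$H '[{"dx":-1,"dy":0.5,"dz":-0.2,"ax":0,"ay":0,"az":0.5},{"dx":-1,"dy":0.5,"dz":-0.2,"ax":0,"ay":0,"az":0.5},{"dx":-1,"dy":0.5,"dz":-0.2,"ax":0,"ay":0,"az":0.5},{"dx":-1,"dy":0.5,"dz":-0.2,"ax":0,"ay":0,"az":0.5},{"dx":-1,"dy":0.5,"dz":-0.2,"ax":0,"ay":0,"az":0.5},{"dx":-1,"dy":0.5,"dz":-0.2,"ax":0,"ay":0,"az":0.5},{"dx":-1,"dy":0.5,"dz":-0.2,"ax":0,"ay":0,"az":0.5},{"dx":-1,"dy":0.5,"dz":-0.2,"ax":0,"ay":0,"az":0.5}]' 0 60
$H '[{"dx":-1,"dy":0.5,"dz":-1,"ax":0,"ay":0,"az":0.453},{"dx":-1,"dy":0.5,"dz":-1,"ax":0,"ay":0,"az":0.453},{"dx":-1,"dy":0.5,"dz":-1,"ax":0,"ay":0,"az":0.453},{"dx":-1,"dy":0.5,"dz":-1,"ax":0,"ay":0,"az":0.453},{"dx":-1,"dy":0.5,"dz":-1,"ax":0,"ay":0,"az":0.453},{"dx":-1,"dy":0.5,"dz":-1,"ax":0,"ay":0,"az":0.453},{"dx":-1,"dy":0.5,"dz":-1,"ax":0,"ay":0,"az":0.453},{"dx":-1,"dy":0.5,"dz":-1,"ax":0,"ay":0,"az":0.453},{"dx":-1,"dy":0.5,"dz":-1,"ax":0,"ay":0,"az":0.453}]'
$H '[{"dx":0,"dy":0,"dz":-1,"ax":0,"ay":0,"az":0},{"dx":0,"dy":0,"dz":-1,"ax":0,"ay":0,"az":0},{"dx":0,"dy":0,"dz":-1,"ax":0,"ay":0,"az":0},{"dx":0,"dy":0,"dz":-1,"ax":0,"ay":0,"az":0},{"dx":0,"dy":0,"dz":-1,"ax":0,"ay":0,"az":0}]'
$H '[{"dx":0,"dy":0,"dz":-0.9,"ax":0,"ay":0,"az":0},{"dx":0,"dy":0,"dz":-0.9,"ax":0,"ay":0,"az":0},{"dx":0,"dy":0,"dz":-0.9,"ax":0,"ay":0,"az":0},{"dx":0,"dy":0,"dz":-0.9,"ax":0,"ay":0,"az":0},{"dx":0,"dy":0,"dz":-0.9,"ax":0,"ay":0,"az":0},{"dx":0,"dy":0,"dz":-0.9,"ax":0,"ay":0,"az":0}]'
python3 -c 'from h import *;shot("wrist","d1");s=sense();print(s["ee_pos"],s["eef_rot"],s["q"])
c=load("d1")
for n,X in (("grip",(.4147,.1638,.022)),("orig",(.4165,.1887,.013)),("tip",(.423,.2780,.013)),("end",(.409,.084,.013))):print(n,proj(c,X)/.7)'
```

```text
time: 5.08
ee_pos: [0.5233, 0.1161, 0.3824]
eef_rot: [2.899, 1.208, 0.003]
ft_force: [-0.5, -0.3, 0.3]
finger_gap: 0.0426
grip_force: 0.0
time: 5.83
ee_pos: [0.4244, 0.1661, 0.2819]
eef_rot: [2.3, 2.139, 0.002]
ft_force: [-0.2, 0.9, -1.0]
finger_gap: 0.0425
grip_force: 0.0
time: 6.25
ee_pos: [0.4242, 0.166, 0.1812]
eef_rot: [-2.299, -2.14, 0.002]
ft_force: [0.3, -0.4, -0.1]
finger_gap: 0.0426
grip_force: 0.0
time: 6.75
ee_pos: [0.4269, 0.1666, 0.0947]
eef_rot: [2.295, 2.14, 0.008]
ft_force: [0.7, -0.1, -0.1]
finger_gap: 0.0424
grip_force: 0.0
[0.42680731 0.1665529  0.09450101] [2.29528345 2.13988454 0.00762497] [ 1.23743739e-01 -3.56683019e-02  2.13574617e+00 -3.14862916e-06
  1.03551331e+00  1.93792452e-01]
grip [370.75554624 327.30751384]
orig [370.9008106  265.36386675]
tip [367.46988367  35.00670482]
end [374.23994356 473.02468176]
```

View pics/d1.png

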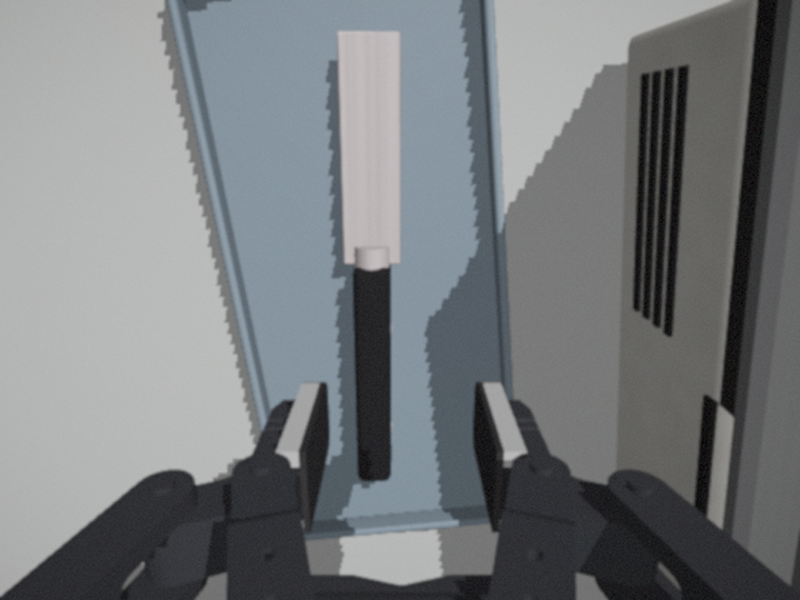

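```bash
H='python3 -m handwheel'
$H '[{"dx":-0.1,"dy":-0.02,"dz":-0.4,"ax":0,"ay":0,"az":0},{"dx":-0.1,"dy":-0.02,"dz":-0.4,"ax":0,"ay":0,"az":0},{"dx":-0.1,"dy":-0.02,"dz":-0.4,"ax":0,"ay":0,"az":0},{"dx":-0.1,"dy":-0.02,"dz":-0.6,"ax":0,"ay":0,"az":0},{"dx":-0.1,"dy":-0.02,"dz":-0.83,"ax":0,"ay":0,"az":0},{"dx":-0.1,"dy":-0.02,"dz":-0.83,"ax":0,"ay":0,"az":0},{"dx":-0.1,"dy":-0.02,"dz":-0.83,"ax":0,"ay":0,"az":0},{"dx":-0.1,"dy":-0.02,"dz":-0.83,"ax":0,"ay":0,"az":0}]'
```

```text
time: 7.47
ee_pos: [0.4161, 0.1645, 0.0104]
eef_rot: [2.296, 2.141, 0.004]
ft_force: [1.0, 0.5, 0.4]
finger_gap: 0.0427
grip_force: 0.0
```

```bash
H='python3 -m handwheel'
$H '[{"dx":0,"dy":0,"dz":-0.02,"ax":0,"ay":0,"az":0},{"dx":0,"dy":0,"dz":-0.02,"ax":0,"ay":0,"az":0},{"dx":0,"dy":0,"dz":-0.02,"ax":0,"ay":0,"az":0},{"dx":0,"dy":0,"dz":-0.02,"ax":0,"ay":0,"az":0},{"dx":0,"dy":0,"dz":-0.02,"ax":0,"ay":0,"az":0},{"dx":0,"dy":0,"dz":-0.02,"ax":0,"ay":0,"az":0},{"dx":0,"dy":0,"dz":-0.02,"ax":0,"ay":0,"az":0},{"dx":0,"dy":0,"dz":-0.02,"ax":0,"ay":0,"az":0}]' -1 90
```

```text
time: 8.13
ee_pos: [0.4155, 0.1644, 0.0078]
eef_rot: [2.297, 2.142, 0.003]
ft_force: [-2.3, -0.2, 7.7]
finger_gap: 0.0135
grip_force: 88.7
```

```bash
H='python3 -m handwheel'
$H '[{"dx":0,"dy":0,"dz":0.2,"ax":0,"ay":0,"az":0},{"dx":0,"dy":0,"dz":0.5,"ax":0,"ay":0,"az":0},{"dx":0,"dy":0,"dz":1,"ax":0,"ay":0,"az":0},{"dx":0,"dy":0,"dz":1,"ax":0,"ay":0,"az":0},{"dx":0,"dy":0,"dz":1,"ax":0,"ay":0,"az":0},{"dx":0,"dy":0,"dz":1,"ax":0,"ay":0,"az":0}]'
$H '[{"dx":-0.22,"dy":-0.54,"dz":0.7,"ax":0,"ay":0,"az":-0.07},{"dx":-0.22,"dy":-0.54,"dz":0.7,"ax":0,"ay":0,"az":-0.14},{"dx":-0.22,"dy":-0.54,"dz":0.7,"ax":0,"ay":0,"az":-0.21},{"dx":-0.22,"dy":-0.54,"dz":0.7,"ax":0,"ay":0,"az":-0.28},{"dx":-0.22,"dy":-0.54,"dz":0.7,"ax":0,"ay":0,"az":-0.35},{"dx":-0.22,"dy":-0.54,"dz":0.7,"ax":0,"ay":0,"az":-0.42},{"dx":-0.22,"dy":-0.54,"dz":0.7,"ax":0,"ay":0,"az":-0.49},{"dx":-0.22,"dy":-0.54,"dz":0.7,"ax":0,"ay":0,"az":-0.5},{"dx":-0.22,"dy":-0.54,"dz":0.7,"ax":0,"ay":0,"az":-0.5}]'
$H '[{"dx":0,"dy":-0.54,"dz":0,"ax":0,"ay":0,"az":-0.07},{"dx":0,"dy":-0.54,"dz":0,"ax":0,"ay":0,"az":-0.14},{"dx":0,"dy":-0.54,"dz":0,"ax":0,"ay":0,"az":-0.21},{"dx":0,"dy":-0.54,"dz":0,"ax":0,"ay":0,"az":-0.28},{"dx":0,"dy":-0.54,"dz":0,"ax":0,"ay":0,"az":-0.35},{"dx":0,"dy":-0.54,"dz":0,"ax":0,"ay":0,"az":-0.42},{"dx":0,"dy":-0.54,"dz":0,"ax":0,"ay":0,"az":-0.435},{"dx":0,"dy":-0.54,"dz":0,"ax":0,"ay":0,"az":-0.435},{"dx":0,"dy":-0.54,"dz":0,"ax":0,"ay":0,"az":-0.435},{"dx":0,"dy":-0.54,"dz":0,"ax":0,"ay":0,"az":-0.435}]'
$H '[{"dx":0,"dy":0,"dz":-0.8,"ax":0,"ay":0,"az":0},{"dx":0,"dy":0,"dz":-0.8,"ax":0,"ay":0,"az":0},{"dx":0,"dy":0,"dz":-0.8,"ax":0,"ay":0,"az":0},{"dx":0,"dy":0,"dz":-0.8,"ax":0,"ay":0,"az":0},{"dx":0,"dy":0,"dz":-0.8,"ax":0,"ay":0,"az":0},{"dx":0,"dy":0,"dz":-0.8,"ax":0,"ay":0,"az":0},{"dx":0,"dy":0,"dz":-0.8,"ax":0,"ay":0,"az":0},{"dx":0,"dy":0,"dz":-0.8,"ax":0,"ay":0,"az":0}]'
python3 - <<'E'
from h import *
shot("wrist","e1");shot("side","e1d",crop=(180,120,420,300));shot("scene","e1s");s=sense();print(s["ee_pos"],s["eef_rot"],s["q"])
c=load("e1");print(R.from_rotvec(s["eef_rot"]).as_matrix().round(4))
for n,X in (("gap",(.527,.061,.094)),("gapL",(.5258,.101,.098)),("gapR",(.5282,.021,.098))):print(n,proj(c,X)/.7)
E
```

```text
time: 8.63
ee_pos: [0.4144, 0.1642, 0.1066]
eef_rot: [2.297, 2.142, 0.002]
ft_force: [-0.0, -0.8, -0.8]
finger_gap: 0.0133
grip_force: 88.2
time: 9.38
ee_pos: [0.3912, 0.1102, 0.1745]
eef_rot: [-2.94, -1.102, 0.005]
ft_force: [0.1, 0.1, -1.2]
finger_gap: 0.0137
grip_force: 88.2
time: 10.22
ee_pos: [0.3921, 0.0563, 0.176]
eef_rot: [-3.141, -0.054, 0.001]
ft_force: [-0.3, -0.5, -1.0]
finger_gap: 0.0139
grip_force: 88.3
time: 10.88
ee_pos: [0.3936, 0.056, 0.0981]
eef_rot: [3.141, 0.051, 0.006]
ft_force: [0.1, -0.4, -1.1]
finger_gap: 0.0137
grip_force: 88.3
[0.39274474 0.05615102 0.0970428 ] [3.14097023e+00 5.07338068e-02 2.37653141e-03] [-1.45784480e-01 -2.05512951e-01  2.28151794e+00  3.99204020e-05
  1.06406026e+00  1.39269076e+00]
[[ 9.995e-01  3.230e-02  1.500e-03]
 [ 3.230e-02 -9.995e-01 -2.000e-04]
 [ 1.500e-03  2.000e-04 -1.000e+00]]
gap [ 394.83727914 -120.79768619]
gapL [ 213.53632877 -129.18617972]
gapR [ 575.60436717 -127.87539051]
```

View pics/e1.png

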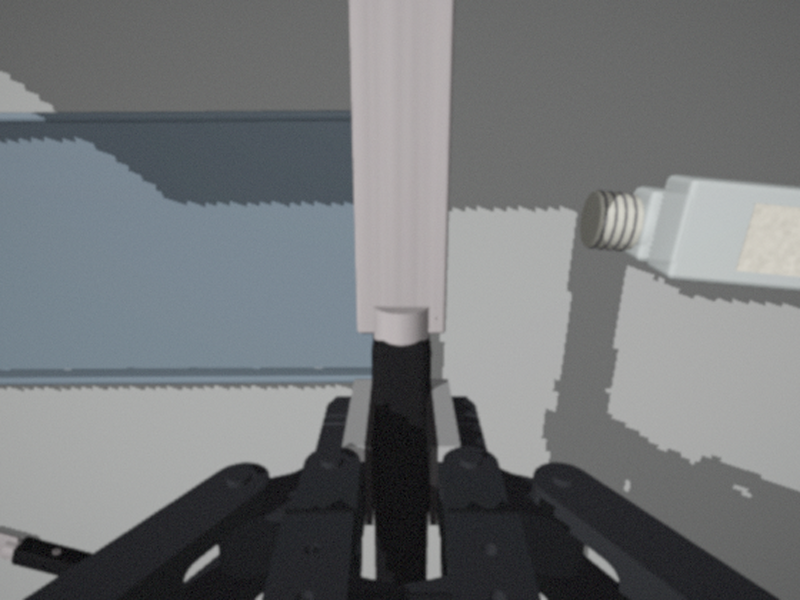

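```bash
H='python3 -m handwheel'
$H '[{"dx":0,"dy":0,"dz":-0.08,"ax":0,"ay":0,"az":0},{"dx":0,"dy":0,"dz":-0.08,"ax":0,"ay":0,"az":0},{"dx":0,"dy":0,"dz":-0.08,"ax":0,"ay":0,"az":0},{"dx":0,"dy":0,"dz":-0.08,"ax":0,"ay":0,"az":0},{"dx":0,"dy":0,"dz":-0.08,"ax":0,"ay":0,"az":0},{"dx":0,"dy":0,"dz":-0.08,"ax":0,"ay":0,"az":0},{"dx":0,"dy":0,"dz":-0.08,"ax":0,"ay":0,"az":0},{"dx":0,"dy":0,"dz":-0.08,"ax":0,"ay":0,"az":0},{"dx":0,"dy":0,"dz":-0.08,"ax":0,"ay":0,"az":0},{"dx":0,"dy":0,"dz":-0.08,"ax":0,"ay":0,"az":0}]'
python3 - <<'E'
from h import *
for n in ("side","scene"):
    c=shot(n,"e2"+n);s=sense();T=s["ee_pos"];Rm=R.from_rotvec(s["eef_rot"])
    for k,v in (("tip",(.1143,0,-.0052)),("orig",(.0243,0,-.0052))):print(n,k,proj(c,T+Rm.apply(v)),T)
    print("gap",proj(c,(.527,.061,.094)))
E
```

```text
time: 11.87
ee_pos: [0.3923, 0.0562, 0.0883]
eef_rot: [-3.141, -0.051, -0.0]
ft_force: [1.0, 0.1, -0.8]
finger_gap: 0.0137
grip_force: 88.3
side tip [281.6467973  205.55224618] [0.39230232 0.05619586 0.08834428]
side orig [260.27519562 218.09387541] [0.39230232 0.05619586 0.08834428]
gap [286.16404579 202.65469356]
scene tip [276.63190244 216.06481467] [0.39227954 0.05620501 0.08831064]
scene orig [290.94622452 194.03076239] [0.39227954 0.05620501 0.08831064]
gap [273.30146375 221.37292722]
```

```bash
python3 -c '
from h import *
a=load("e2side")["image"][165:240,235:325,::-1];b=load("e2scene")["image"][165:240,235:325,::-1]
cv2.imwrite("pics/e2.png",cv2.resize(np.hstack([a,b]),None,fx=4.4,fy=4.4,interpolation=cv2.INTER_CUBIC))'
```

```text
(no output)
```

View pics/e2.png

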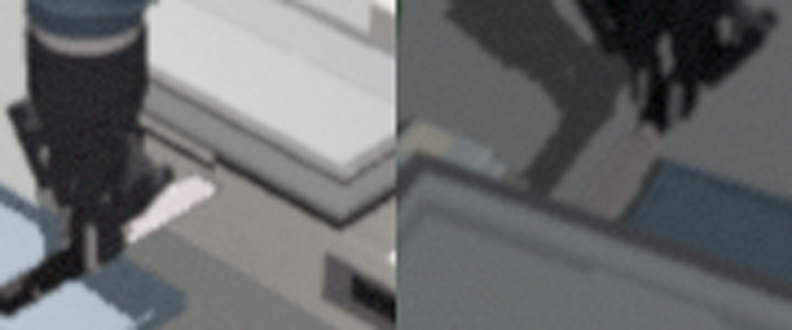

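```bash
python3 -c '
from h import *
np.set_printoptions(precision=4,suppress=True)
c=load("e2side");c2=load("c2");o=np.array((.632,.0639));r=.029
W=lambda x,y:(o+[x*np.cos(r)-y*np.sin(r),x*np.sin(r)+y*np.cos(r)])
for y in (.015,.055,.095):
  X=[*W(-.105,y),.094];print(y,X,proj(c,X),(proj(c,X)-[235,165])*4.4, proj(c2,X)/.7)
for u in ((300,325),(388,321)):
  X=onz(c2,u,.096,1/.7);print(X)
'
```

```text
0.015 [np.float64(0.5266092103756685), np.float64(0.07584911973159134), 0.094] [282.6237 200.6749] [209.5441 156.9696] [388.2145 329.2633]
0.055 [np.float64(0.525449372962165), np.float64(0.11583230091035995), 0.094] [273.2812 195.4775] [168.4372 134.101 ] [343.7021 330.3143]
0.095 [np.float64(0.5242895355486614), np.float64(0.1558154820891286), 0.094] [264.2407 190.4481] [128.6591 111.9717] [299.2459 331.364 ]
[0.5312 0.1544 0.096 ]
[0.5353 0.076  0.096 ]
```

```bash
H='python3 -m handwheel'
$H '[{"dx":0,"dy":0.3,"dz":0,"ax":0,"ay":0,"az":0},{"dx":0,"dy":0.555,"dz":0.005,"ax":0,"ay":0,"az":0},{"dx":0,"dy":0.555,"dz":0.005,"ax":0,"ay":0,"az":0},{"dx":0,"dy":0.555,"dz":0.005,"ax":0,"ay":0,"az":0},{"dx":0,"dy":0.555,"dz":0.005,"ax":0,"ay":0,"az":0},{"dx":0,"dy":0.555,"dz":0.005,"ax":0,"ay":0,"az":0},{"dx":0,"dy":0.555,"dz":0.005,"ax":0,"ay":0,"az":0},{"dx":0,"dy":0.555,"dz":0.005,"ax":0,"ay":0,"az":0}]'
$H '[{"dx":0.06,"dy":0,"dz":0,"ax":0,"ay":0,"az":0},{"dx":0.12,"dy":0,"dz":0,"ax":0,"ay":0,"az":0},{"dx":0.18,"dy":0.005,"dz":0,"ax":0,"ay":0,"az":0},{"dx":0.24,"dy":0.005,"dz":0,"ax":0,"ay":0,"az":0},{"dx":0.28,"dy":0.005,"dz":0,"ax":0,"ay":0,"az":0},{"dx":0.28,"dy":0.005,"dz":0,"ax":0,"ay":0,"az":0},{"dx":0.28,"dy":0.005,"dz":0,"ax":0,"ay":0,"az":0}]'
```

```text
time: 12.63
ee_pos: [0.3923, 0.1111, 0.0888]
eef_rot: [3.141, 0.049, 0.0]
ft_force: [0.7, 0.1, -0.7]
finger_gap: 0.0137
grip_force: 88.5
time: 13.22
ee_pos: [0.4204, 0.1122, 0.0887]
eef_rot: [-3.141, -0.051, 0.001]
ft_force: [0.3, -0.3, -1.8]
finger_gap: 0.0134
grip_force: 88.5
```

```bash
H='python3 -m handwheel'
$H '[{"dx":0.05,"dy":0,"dz":0,"ax":0,"ay":0,"az":0},{"dx":0.1,"dy":0,"dz":0,"ax":0,"ay":0,"az":0},{"dx":0.15,"dy":0.005,"dz":0,"ax":0,"ay":0,"az":0},{"dx":0.2,"dy":0.005,"dz":0,"ax":0,"ay":0,"az":0},{"dx":0.26,"dy":0.008,"dz":0,"ax":0,"ay":0,"az":0},{"dx":0.26,"dy":0.008,"dz":0,"ax":0,"ay":0,"az":0},{"dx":0.26,"dy":0.008,"dz":0,"ax":0,"ay":0,"az":0}]'
$H '[{"dx":0,"dy":0,"dz":0.05,"ax":0,"ay":0,"az":0},{"dx":0,"dy":0,"dz":0.1,"ax":0,"ay":0,"az":0},{"dx":0,"dy":0,"dz":0.15,"ax":0,"ay":0,"az":0},{"dx":0,"dy":0,"dz":0.2,"ax":0,"ay":0,"az":0},{"dx":0,"dy":0,"dz":0.2,"ax":0,"ay":0,"az":0},{"dx":0,"dy":0,"dz":0.2,"ax":0,"ay":0,"az":0}]'
```

```text
time: 13.8
ee_pos: [0.4466, 0.113, 0.0888]
eef_rot: [-3.141, -0.05, 0.0]
ft_force: [-0.5, 0.1, -1.0]
finger_gap: 0.0135
grip_force: 88.5
time: 14.3
ee_pos: [0.4465, 0.113, 0.1094]
eef_rot: [3.141, 0.051, 0.002]
ft_force: [-1.1, 0.8, -1.6]
finger_gap: 0.0137
grip_force: 88.4
```

```bash
H='python3 -m handwheel'
$H '[{"dx":0,"dy":0,"dz":0.08,"ax":0,"ay":0,"az":0},{"dx":0,"dy":0,"dz":0.16,"ax":0,"ay":0,"az":0},{"dx":0,"dy":0,"dz":0.24,"ax":0,"ay":0,"az":0},{"dx":0,"dy":0,"dz":0.32,"ax":0,"ay":0,"az":0},{"dx":0,"dy":0,"dz":0.4,"ax":0,"ay":0,"az":0},{"dx":0,"dy":0,"dz":0.48,"ax":0,"ay":0,"az":0},{"dx":0,"dy":0,"dz":0.56,"ax":0,"ay":0,"az":0},{"dx":0,"dy":0,"dz":0.56,"ax":0,"ay":0,"az":0}]'
$H '[{"dx":0.03,"dy":0,"dz":0.06,"ax":0,"ay":0,"az":0},{"dx":0.08,"dy":0,"dz":0.14,"ax":0,"ay":0,"az":0},{"dx":0.15,"dy":0.005,"dz":0.25,"ax":0,"ay":0,"az":0},{"dx":0.25,"dy":0.008,"dz":0.36,"ax":0,"ay":0,"az":0},{"dx":0.37,"dy":0.01,"dz":0.46,"ax":0,"ay":0,"az":0},{"dx":0.5,"dy":0.015,"dz":0.56,"ax":0,"ay":0,"az":0},{"dx":0.57,"dy":0.015,"dz":0.6,"ax":0,"ay":0,"az":0},{"dx":0.64,"dy":0.015,"dz":0.64,"ax":0,"ay":0,"az":0},{"dx":0.64,"dy":0.015,"dz":0.64,"ax":0,"ay":0,"az":0}]'
python3 -c 'from h import *;shot("scene","f1",crop=(150,120,430,330));shot("side","f1d")'
```

```text
time: 14.97
ee_pos: [0.447, 0.113, 0.1668]
eef_rot: [3.141, 0.051, 0.003]
ft_force: [0.1, -0.6, -2.7]
finger_gap: 0.014
grip_force: 88.3
time: 15.72
ee_pos: [0.5113, 0.1146, 0.2289]
eef_rot: [-3.141, -0.051, -0.001]
ft_force: [4.4, 0.2, -7.3]
finger_gap: 0.0132
grip_force: 88.1
```

View pics/f1.png

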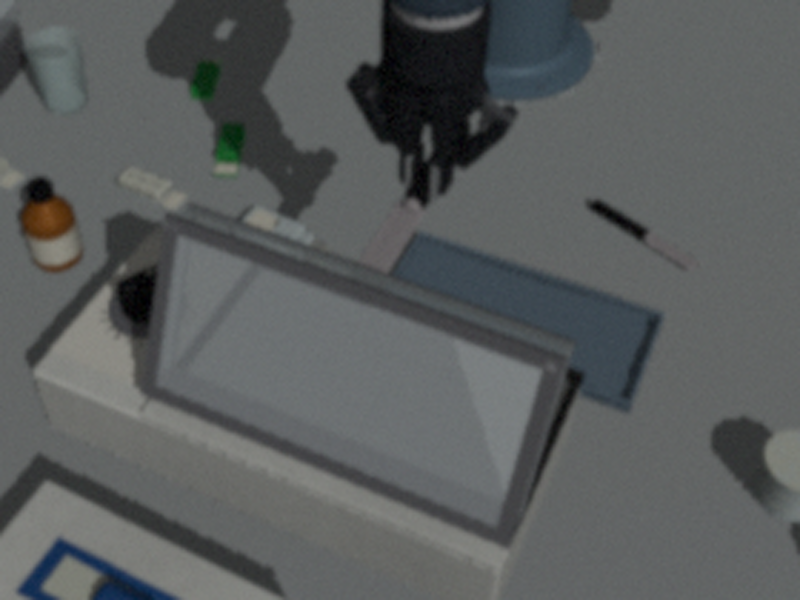

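```bash
H='python3 -m handwheel'
$H '[{"dx":-0.1,"dy":0,"dz":-0.12,"ax":0,"ay":0,"az":0},{"dx":-1,"dy":0,"dz":-0.2,"ax":0,"ay":0,"az":0},{"dx":-1,"dy":0,"dz":-0.2,"ax":0,"ay":0,"az":0},{"dx":-1,"dy":0,"dz":-0.2,"ax":0,"ay":0,"az":0},{"dx":-1,"dy":0,"dz":-0.2,"ax":0,"ay":0,"az":0},{"dx":-1,"dy":0,"dz":-0.2,"ax":0,"ay":0,"az":0}]'
$H '[{"dx":0,"dy":0.25,"dz":0,"ax":0,"ay":0,"az":0.07},{"dx":0,"dy":0.25,"dz":0,"ax":0,"ay":0,"az":0.14},{"dx":0,"dy":0.25,"dz":0,"ax":0,"ay":0,"az":0.21},{"dx":0,"dy":0.25,"dz":0,"ax":0,"ay":0,"az":0.28},{"dx":0,"dy":0.25,"dz":0,"ax":0,"ay":0,"az":0.35},{"dx":0,"dy":0.25,"dz":0,"ax":0,"ay":0,"az":0.42},{"dx":0,"dy":0.25,"dz":0,"ax":0,"ay":0,"az":0.49},{"dx":0,"dy":0.25,"dz":0,"ax":0,"ay":0,"az":0.5},{"dx":0,"dy":0.25,"dz":0,"ax":0,"ay":0,"az":0.5}]'
$H '[{"dx":0.04,"dy":0.25,"dz":0,"ax":0,"ay":0,"az":0.07},{"dx":0.04,"dy":0.25,"dz":0,"ax":0,"ay":0,"az":0.14},{"dx":0.04,"dy":0.25,"dz":0,"ax":0,"ay":0,"az":0.21},{"dx":0.04,"dy":0.25,"dz":0,"ax":0,"ay":0,"az":0.28},{"dx":0.04,"dy":0.25,"dz":0,"ax":0,"ay":0,"az":0.35},{"dx":0.04,"dy":0.25,"dz":0,"ax":0,"ay":0,"az":0.42},{"dx":0.04,"dy":0.25,"dz":0,"ax":0,"ay":0,"az":0.435},{"dx":0.04,"dy":0.25,"dz":0,"ax":0,"ay":0,"az":0.435},{"dx":0.04,"dy":0.25,"dz":0,"ax":0,"ay":0,"az":0.435}]'
$H '[{"dx":0,"dy":0,"dz":-1,"ax":0,"ay":0,"az":0},{"dx":0,"dy":0,"dz":-1,"ax":0,"ay":0,"az":0},{"dx":0,"dy":0,"dz":-1,"ax":0,"ay":0,"az":0},{"dx":0,"dy":0,"dz":-1,"ax":0,"ay":0,"az":0},{"dx":0,"dy":0,"dz":-1,"ax":0,"ay":0,"az":0},{"dx":0,"dy":0,"dz":-1,"ax":0,"ay":0,"az":0}]'
$H '[{"dx":0,"dy":0,"dz":-0.5,"ax":0,"ay":0,"az":0},{"dx":0,"dy":0,"dz":-0.5,"ax":0,"ay":0,"az":0},{"dx":0,"dy":0,"dz":-0.5,"ax":0,"ay":0,"az":0},{"dx":0,"dy":0,"dz":-0.5,"ax":0,"ay":0,"az":0},{"dx":0,"dy":0,"dz":-0.5,"ax":0,"ay":0,"az":0},{"dx":0,"dy":0,"dz":-0.5,"ax":0,"ay":0,"az":0},{"dx":0,"dy":0,"dz":-0.5,"ax":0,"ay":0,"az":0}]'
```

```text
time: 16.32
ee_pos: [0.4111, 0.1144, 0.2102]
eef_rot: [3.141, 0.05, 0.006]
ft_force: [0.9, -0.9, 0.4]
finger_gap: 0.0137
grip_force: 88.8
time: 17.07
ee_pos: [0.4118, 0.1394, 0.2098]
eef_rot: [2.884, 1.245, 0.003]
ft_force: [-0.3, -0.2, -0.9]
finger_gap: 0.0131
grip_force: 88.9
time: 17.82
ee_pos: [0.4147, 0.1645, 0.209]
eef_rot: [2.301, 2.138, 0.001]
ft_force: [-0.8, 0.2, -1.0]
finger_gap: 0.0133
grip_force: 88.9
time: 18.32
ee_pos: [0.4158, 0.1647, 0.1106]
eef_rot: [2.297, 2.14, 0.004]
ft_force: [-0.0, 0.5, -0.9]
finger_gap: 0.0137
grip_force: 88.9
time: 18.9
ee_pos: [0.4155, 0.1647, 0.0603]
eef_rot: [2.297, 2.141, 0.004]
ft_force: [0.0, -0.3, -2.0]
finger_gap: 0.0136
grip_force: 88.9
```

```bash
H='python3 -m handwheel'
$H '[{"dx":0,"dy":0,"dz":-0.2,"ax":0,"ay":0,"az":0},{"dx":0,"dy":0,"dz":-0.35,"ax":0,"ay":0,"az":0},{"dx":0,"dy":0,"dz":-0.43,"ax":0,"ay":0,"az":0},{"dx":0,"dy":0,"dz":-0.48,"ax":0,"ay":0,"az":0},{"dx":0,"dy":0,"dz":-0.505,"ax":0,"ay":0,"az":0},{"dx":0,"dy":0,"dz":-0.505,"ax":0,"ay":0,"az":0},{"dx":0,"dy":0,"dz":-0.505,"ax":0,"ay":0,"az":0},{"dx":0,"dy":0,"dz":-0.505,"ax":0,"ay":0,"az":0},{"dx":0,"dy":0,"dz":-0.505,"ax":0,"ay":0,"az":0}]'
$H '[{"dx":0,"dy":0,"dz":-0.005,"ax":0,"ay":0,"az":0},{"dx":0,"dy":0,"dz":-0.005,"ax":0,"ay":0,"az":0},{"dx":0,"dy":0,"dz":-0.005,"ax":0,"ay":0,"az":0},{"dx":0,"dy":0,"dz":-0.005,"ax":0,"ay":0,"az":0},{"dx":0,"dy":0,"dz":-0.005,"ax":0,"ay":0,"az":0},{"dx":0,"dy":0,"dz":-0.005,"ax":0,"ay":0,"az":0}]' 0
$H '[{"dx":0,"dy":0,"dz":0.3,"ax":0,"ay":0,"az":0},{"dx":0,"dy":0,"dz":0.6,"ax":0,"ay":0,"az":0},{"dx":0,"dy":0,"dz":1,"ax":0,"ay":0,"az":0},{"dx":0,"dy":0,"dz":1,"ax":0,"ay":0,"az":0},{"dx":0,"dy":0,"dz":1,"ax":0,"ay":0,"az":0}]'
```

```text
time: 19.65
ee_pos: [0.4148, 0.1646, 0.0089]
eef_rot: [2.297, 2.142, 0.002]
ft_force: [0.3, -0.4, -0.6]
finger_gap: 0.0135
grip_force: 88.9
time: 20.15
ee_pos: [0.4143, 0.1645, 0.0078]
eef_rot: [2.298, 2.142, 0.0]
ft_force: [0.5, -0.1, -0.1]
finger_gap: 0.0426
grip_force: 0.0
time: 20.57
ee_pos: [0.4164, 0.1648, 0.1104]
eef_rot: [2.295, 2.14, 0.008]
ft_force: [-0.0, -0.6, -1.5]
finger_gap: 0.0428
grip_force: 0.0
```

```bash
H='python3 -m handwheel'
$H '[{"dx":0,"dy":-0.2,"dz":0.9,"ax":0,"ay":0,"az":0},{"dx":0.3,"dy":-0.5,"dz":0.9,"ax":0,"ay":0,"az":0},{"dx":1,"dy":-0.5,"dz":0.9,"ax":0,"ay":0,"az":0},{"dx":1,"dy":-0.5,"dz":0.9,"ax":0,"ay":0,"az":0},{"dx":1,"dy":-0.5,"dz":0.9,"ax":0,"ay":0,"az":0},{"dx":1,"dy":-0.5,"dz":0.9,"ax":0,"ay":0,"az":0},{"dx":1,"dy":-0.5,"dz":0.9,"ax":0,"ay":0,"az":0}]' -1 40
$H '[{"dx":0.2,"dy":0,"dz":0,"ax":0,"ay":0,"az":0},{"dx":0.4,"dy":0,"dz":0,"ax":0,"ay":0,"az":0},{"dx":0.6,"dy":0,"dz":0,"ax":0,"ay":0,"az":0},{"dx":0.7,"dy":0,"dz":0,"ax":0,"ay":0,"az":0},{"dx":0.8,"dy":0,"dz":0,"ax":0,"ay":0,"az":0},{"dx":0.9,"dy":0,"dz":0,"ax":0,"ay":0,"az":0},{"dx":1,"dy":0,"dz":0,"ax":0,"ay":0,"az":0},{"dx":1,"dy":0,"dz":0,"ax":0,"ay":0,"az":0}]'
$H '[{"dx":0.1,"dy":0,"dz":0,"ax":0,"ay":0,"az":0},{"dx":0.2,"dy":0,"dz":0,"ax":0,"ay":0,"az":0},{"dx":0.25,"dy":0,"dz":0,"ax":0,"ay":0,"az":0},{"dx":0.3,"dy":0,"dz":0,"ax":0,"ay":0,"az":0},{"dx":0.33,"dy":0,"dz":0,"ax":0,"ay":0,"az":0},{"dx":0.33,"dy":0,"dz":0,"ax":0,"ay":0,"az":0}]'
python3 -c 'from h import *;shot("scene","g1");shot("side","g1d")'
```

```text
time: 21.15
ee_pos: [0.5129, 0.1145, 0.1956]
eef_rot: [-2.296, -2.14, 0.005]
ft_force: [-0.3, 0.1, 0.1]
finger_gap: 0.0004
grip_force: 0.0
time: 21.82
ee_pos: [0.6172, 0.1159, 0.204]
eef_rot: [2.292, 2.14, 0.013]
ft_force: [-4.3, 0.9, 22.3]
finger_gap: -0.0004
grip_force: 8.3
time: 22.32
ee_pos: [0.6487, 0.1168, 0.2088]
eef_rot: [2.292, 2.142, 0.011]
ft_force: [-21.1, 3.9, 41.1]
finger_gap: -0.0001
grip_force: 22.9
```

```bash
python3 -c '
from h import *
a=load("g1")["image"][110:310,190:430,::-1];b=load("g1d")["image"][110:310,210:400,::-1]
cv2.imwrite("pics/g2.png",cv2.resize(np.hstack([a,b]),None,fx=1.86,fy=1.86,interpolation=cv2.INTER_CUBIC))'
```

```text
(no output)
```

View pics/g2.png

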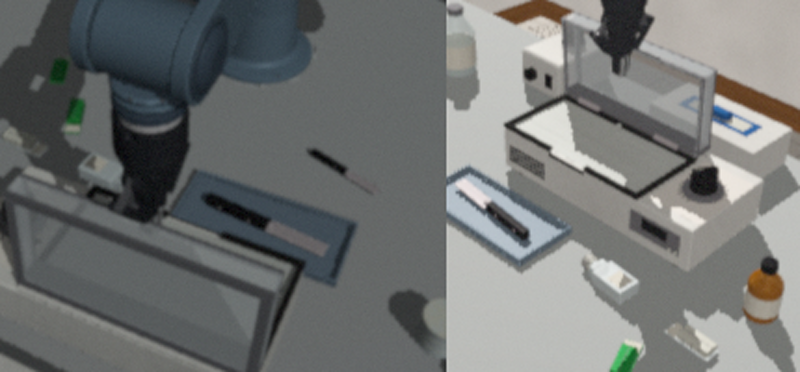

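```bash
H='python3 -m handwheel'
$H '[{"dx":-0.3,"dy":0,"dz":0,"ax":0,"ay":0,"az":0},{"dx":-0.6,"dy":0,"dz":0,"ax":0,"ay":0,"az":0},{"dx":-1,"dy":0,"dz":0.5,"ax":0,"ay":0,"az":0},{"dx":-1,"dy":0,"dz":0.5,"ax":0,"ay":0,"az":0},{"dx":-1,"dy":0,"dz":0.5,"ax":0,"ay":0,"az":0}]'
python3 -c '
from h import *
np.set_printoptions(precision=1,suppress=True)
o=np.array((.632,.0639));r=.029
def W(x,y,z):return [o[0]+x*np.cos(r)-y*np.sin(r),o[1]+x*np.sin(r)+y*np.cos(r),z]
a=load("g1");b=load("g1d")
for t in (1.2,1.3,1.4,1.5):
  f=lambda s,n,y:W(.05-s*np.cos(t)+n*np.sin(t),y,.098+s*np.sin(t)+n*np.cos(t))
  print(t,*[(proj(a,f(.155,n,y))-[190,110])*1.86 for n in(0,.035) for y in (-.1,.21)],*[(proj(b,f(.155,n,y))-[210,110])*1.86+[446,0] for n in(0,.035) for y in (-.1,.21)])
'
```

```text
time: 22.83
ee_pos: [0.5454, 0.1156, 0.2509]
eef_rot: [2.294, 2.143, 0.005]
ft_force: [0.6, 0.0, 1.0]
finger_gap: -0.0002
grip_force: 0.0
1.2 [ 40.9 151.7] [293.6 243.1] [ 23.9 161.7] [284.9 258.1] [682.6  93.4] [541.1  30.8] [696.4  79. ] [554.4  18.6]
1.3 [ 33.5 156.7] [289.7 250.2] [ 15.9 169.8] [279.9 268.6] [688.8  87.4] [547.1  25.7] [702.7  74.8] [560.7  15.2]
1.4 [ 25.8 162.9] [285.3 258.8] [  7.8 179. ] [274.5 280.5] [695.   82.2] [553.3  21.4] [708.8  71.5] [567.   12.7]
1.5 [ 18.  170.5] [280.5 268.8] [ -0.3 189.5] [268.8 293.6] [701.1  77.8] [559.4  17.9] [714.6  69.1] [573.1  11.1]
```

```bash
H='python3 -m handwheel'
$H '[{"dx":-0.6,"dy":-1,"dz":0,"ax":0,"ay":0,"az":0},{"dx":-0.6,"dy":-1,"dz":0,"ax":0,"ay":0,"az":0},{"dx":-0.6,"dy":-1,"dz":0,"ax":0,"ay":0,"az":0},{"dx":-0.6,"dy":-1,"dz":0,"ax":0,"ay":0,"az":0}]' 0.65 40
$H '[{"dx":-0.51,"dy":-1,"dz":0,"ax":0,"ay":0,"az":0.018},{"dx":-0.51,"dy":-1,"dz":0,"ax":0,"ay":0,"az":0.018},{"dx":-0.51,"dy":-1,"dz":0,"ax":0,"ay":0,"az":0.018},{"dx":-0.51,"dy":-1,"dz":0,"ax":0,"ay":0,"az":0.018},{"dx":-0.51,"dy":-1,"dz":0,"ax":0,"ay":0,"az":0.018},{"dx":-0.51,"dy":-1,"dz":0,"ax":0,"ay":0,"az":0.018}]'
cat >> h.py <<'E'
def ortho(c,z,cx,cy,hx,hy,mm=1.):
    # image: row down = -x, col right = -y, mm per px
    xs=cx+hx-np.arange(int(2*hx*1000/mm))*mm/1000;ys=cy+hy-np.arange(int(2*hy*1000/mm))*mm/1000
    X=np.stack(np.broadcast_arrays(xs[:,None],ys[None],z),-1).reshape(-1,3)
    p=R.from_rotvec(c["attitude"]).inv().apply(X-c["origin"]);K=c["camera_matrix"]
    u=(K[0,0]*p[:,0]/-p[:,2]+K[0,2]).reshape(len(xs),-1);v=(K[1,1]*-p[:,1]/-p[:,2]+K[1,2]).reshape(len(xs),-1)
    return cv2.remap(cv2.cvtColor(c["image"],cv2.COLOR_RGB2GRAY),u.astype(np.float32),v.astype(np.float32),cv2.INTER_LINEAR)
OB={"flask":(.4336,-.0745,.02,.03,.06),"slA":(.4301,-.2417,.01,.023,.048),"slB":(.4845,-.418,.01,.023,.048)}
def find(c,name,ref="b2",s=.05):
    x,y,z,hx,hy=OB[name];t=ortho(load(ref),z,x,y,hx,hy);g=ortho(c,z,x,y,hx+s,hy+s)
    m=cv2.matchTemplate(g,t,cv2.TM_CCOEFF_NORMED);_,v,_,l=cv2.minMaxLoc(m)
    return name,round(v,3),"shift mm x,y",s*1000-l[1],s*1000-l[0]
E
python3 -c '
from h import *
c=shot("wrist","i1");print(sense()["ee_pos"])
print(find(load("b3"),"flask"),find(load("b3"),"slA"),find(load("c1"),"flask"))
print(find(c,"flask"),find(c,"slA"))'
```

```text
time: 23.17
ee_pos: [0.484, 0.0119, 0.2454]
eef_rot: [-2.3, -2.137, 0.005]
ft_force: [-0.6, -0.4, 0.4]
finger_gap: 0.0485
grip_force: 0.0
time: 23.67
ee_pos: [0.436, -0.0847, 0.2467]
eef_rot: [-2.266, -2.174, 0.0]
ft_force: [0.1, -0.2, -0.4]
finger_gap: 0.0703
grip_force: 0.0
[ 0.43623007 -0.08443277  0.24689747]
('flask', 0.959, 'shift mm x,y', 0.0, 0.0) ('slA', 0.911, 'shift mm x,y', 0.0, 1.0) ('flask', 0.944, 'shift mm x,y', 0.0, 0.0)
('flask', 0.702, 'shift mm x,y', 1.0, 0.0) ('slA', 0.85, 'shift mm x,y', 0.0, 2.0)
```

```bash
H='python3 -m handwheel'
$H '[{"dx":0,"dy":0,"dz":-1,"ax":0,"ay":0,"az":0},{"dx":0,"dy":0,"dz":-1,"ax":0,"ay":0,"az":0},{"dx":0,"dy":0,"dz":-1,"ax":0,"ay":0,"az":0},{"dx":0,"dy":0,"dz":-1,"ax":0,"ay":0,"az":0}]'
$H '[{"dx":-0.02,"dy":-0.01,"dz":-1,"ax":0,"ay":0,"az":0},{"dx":-0.02,"dy":-0.01,"dz":-1,"ax":0,"ay":0,"az":0},{"dx":-0.02,"dy":-0.01,"dz":-1,"ax":0,"ay":0,"az":0},{"dx":-0.02,"dy":-0.01,"dz":-1,"ax":0,"ay":0,"az":0},{"dx":-0.02,"dy":-0.01,"dz":-1,"ax":0,"ay":0,"az":0},{"dx":-0.02,"dy":-0.01,"dz":-1,"ax":0,"ay":0,"az":0},{"dx":-0.02,"dy":-0.01,"dz":-1,"ax":0,"ay":0,"az":0}]'
$H '[{"dx":0,"dy":0,"dz":-0.2,"ax":0,"ay":0,"az":0},{"dx":0,"dy":0,"dz":-0.4,"ax":0,"ay":0,"az":0},{"dx":0,"dy":0,"dz":-0.43,"ax":0,"ay":0,"az":0},{"dx":0,"dy":0,"dz":-0.43,"ax":0,"ay":0,"az":0},{"dx":0,"dy":0,"dz":-0.43,"ax":0,"ay":0,"az":0},{"dx":0,"dy":0,"dz":-0.43,"ax":0,"ay":0,"az":0},{"dx":0,"dy":0,"dz":-0.43,"ax":0,"ay":0,"az":0}]'
```

```text
time: 24.05
ee_pos: [0.4332, -0.0826, 0.1425]
eef_rot: [-2.257, -2.17, 0.006]
ft_force: [0.1, -0.1, -0.2]
finger_gap: 0.0704
grip_force: 0.0
time: 24.63
ee_pos: [0.4365, -0.0872, 0.0503]
eef_rot: [2.263, 2.172, 0.003]
ft_force: [0.0, 0.4, -0.2]
finger_gap: 0.0707
grip_force: 0.0
time: 25.22
ee_pos: [0.4353, -0.087, 0.0061]
eef_rot: [2.265, 2.173, 0.001]
ft_force: [-0.2, -0.2, -0.1]
finger_gap: 0.0706
grip_force: 0.0
```

Close at 35 N, then lift.

```bash
H='python3 -m handwheel'
$H '[{"dx":0,"dy":0,"dz":-0.02,"ax":0,"ay":0,"az":0},{"dx":0,"dy":0,"dz":-0.02,"ax":0,"ay":0,"az":0},{"dx":0,"dy":0,"dz":-0.02,"ax":0,"ay":0,"az":0},{"dx":0,"dy":0,"dz":-0.02,"ax":0,"ay":0,"az":0},{"dx":0,"dy":0,"dz":-0.02,"ax":0,"ay":0,"az":0},{"dx":0,"dy":0,"dz":-0.02,"ax":0,"ay":0,"az":0},{"dx":0,"dy":0,"dz":-0.02,"ax":0,"ay":0,"az":0},{"dx":0,"dy":0,"dz":-0.02,"ax":0,"ay":0,"az":0}]' -1 35
$H '[{"dx":0,"dy":0,"dz":0.3,"ax":0,"ay":0,"az":0},{"dx":0,"dy":0,"dz":0.6,"ax":0,"ay":0,"az":0},{"dx":0,"dy":0,"dz":1,"ax":0,"ay":0,"az":0},{"dx":0,"dy":0,"dz":1,"ax":0,"ay":0,"az":0},{"dx":0,"dy":0,"dz":1,"ax":0,"ay":0,"az":0}]'
$H '[{"dx":0,"dy":0.3,"dz":0.6,"ax":0,"ay":0,"az":0.047},{"dx":0,"dy":0.6,"dz":0.7,"ax":0,"ay":0,"az":0.047},{"dx":0,"dy":1,"dz":0.7,"ax":0,"ay":0,"az":0.047},{"dx":0,"dy":1,"dz":0.7,"ax":0,"ay":0,"az":0.047},{"dx":0,"dy":1,"dz":0.7,"ax":0,"ay":0,"az":0.047},{"dx":0,"dy":1,"dz":0.7,"ax":0,"ay":0,"az":0.047}]'
$H '[{"dx":0.3,"dy":0.3,"dz":0,"ax":0,"ay":0,"az":0},{"dx":0.6,"dy":0.6,"dz":0,"ax":0,"ay":0,"az":0},{"dx":0.8,"dy":0.9,"dz":0,"ax":0,"ay":0,"az":0},{"dx":0.8,"dy":1,"dz":0,"ax":0,"ay":0,"az":0},{"dx":0.8,"dy":1,"dz":0,"ax":0,"ay":0,"az":0},{"dx":0.8,"dy":1,"dz":0,"ax":0,"ay":0,"az":0}]'
$H '[{"dx":0.3,"dy":0.3,"dz":0,"ax":0,"ay":0,"az":0},{"dx":0.6,"dy":0.6,"dz":0,"ax":0,"ay":0,"az":0},{"dx":0.77,"dy":0.72,"dz":0,"ax":0,"ay":0,"az":0},{"dx":0.77,"dy":0.72,"dz":0,"ax":0,"ay":0,"az":0},{"dx":0.77,"dy":0.72,"dz":0,"ax":0,"ay":0,"az":0},{"dx":0.77,"dy":0.72,"dz":0,"ax":0,"ay":0,"az":0},{"dx":0.77,"dy":0.72,"dz":0,"ax":0,"ay":0,"az":0}]'
```

```text
time: 25.88
ee_pos: [0.4347, -0.0867, 0.0032]
eef_rot: [2.267, 2.174, 0.0]
ft_force: [-0.7, 0.2, 5.1]
finger_gap: 0.0414
grip_force: 36.0
time: 26.3
ee_pos: [0.4358, -0.0872, 0.1049]
eef_rot: [2.263, 2.171, 0.003]
ft_force: [0.1, 0.2, -0.7]
finger_gap: 0.0412
grip_force: 35.9
time: 26.8
ee_pos: [0.4331, 0.0137, 0.1709]
eef_rot: [-2.182, -2.256, 0.003]
ft_force: [0.2, 0.4, -1.0]
finger_gap: 0.0413
grip_force: 35.9
time: 27.3
ee_pos: [0.5134, 0.1124, 0.171]
eef_rot: [-2.185, -2.255, 0.005]
ft_force: [-0.4, -0.9, -1.0]
finger_gap: 0.0414
grip_force: 35.9
time: 27.88
ee_pos: [0.5903, 0.1839, 0.1724]
eef_rot: [-2.187, -2.254, 0.002]
ft_force: [-0.9, -0.3, -0.7]
finger_gap: 0.041
grip_force: 35.9
```

```bash
H='python3 -m handwheel'
$H '[{"dx":0,"dy":0,"dz":-0.3,"ax":0,"ay":0,"az":0},{"dx":0,"dy":0,"dz":-0.55,"ax":0,"ay":0,"az":0},{"dx":0,"dy":0,"dz":-0.68,"ax":0,"ay":0,"az":0},{"dx":0,"dy":0,"dz":-0.75,"ax":0,"ay":0,"az":0},{"dx":0,"dy":0,"dz":-0.78,"ax":0,"ay":0,"az":0},{"dx":0,"dy":0,"dz":-0.78,"ax":0,"ay":0,"az":0},{"dx":0,"dy":0,"dz":-0.78,"ax":0,"ay":0,"az":0},{"dx":0,"dy":0,"dz":-0.78,"ax":0,"ay":0,"az":0},{"dx":0,"dy":0,"dz":-0.78,"ax":0,"ay":0,"az":0}]'
```

```text
time: 28.63
ee_pos: [0.5921, 0.1857, 0.0962]
eef_rot: [2.184, 2.256, 0.003]
ft_force: [1.0, -0.1, -0.4]
finger_gap: 0.0412
grip_force: 36.0
```

```bash
H='python3 -m handwheel'
$H '[{"dx":0,"dy":0,"dz":-0.015,"ax":0,"ay":0,"az":0},{"dx":0,"dy":0,"dz":-0.025,"ax":0,"ay":0,"az":0},{"dx":0,"dy":0,"dz":-0.025,"ax":0,"ay":0,"az":0},{"dx":0,"dy":0,"dz":-0.025,"ax":0,"ay":0,"az":0},{"dx":0,"dy":0,"dz":-0.025,"ax":0,"ay":0,"az":0},{"dx":0,"dy":0,"dz":-0.025,"ax":0,"ay":0,"az":0}]'
$H '[{"dx":0,"dy":0,"dz":0,"ax":0,"ay":0,"az":0},{"dx":0,"dy":0,"dz":0,"ax":0,"ay":0,"az":0},{"dx":0,"dy":0,"dz":0,"ax":0,"ay":0,"az":0},{"dx":0,"dy":0,"dz":0,"ax":0,"ay":0,"az":0}]' 0.34
$H '[{"dx":0,"dy":0,"dz":0.3,"ax":0,"ay":0,"az":0},{"dx":0,"dy":0,"dz":0.6,"ax":0,"ay":0,"az":0},{"dx":0,"dy":0,"dz":1,"ax":0,"ay":0,"az":0},{"dx":0,"dy":0,"dz":1,"ax":0,"ay":0,"az":0},{"dx":0,"dy":0,"dz":1,"ax":0,"ay":0,"az":0}]'
$H '[{"dx":-0.4,"dy":-0.4,"dz":0.4,"ax":0,"ay":0,"az":0},{"dx":-0.8,"dy":-0.8,"dz":0.5,"ax":0,"ay":0,"az":0},{"dx":-0.8,"dy":-1,"dz":0.5,"ax":0,"ay":0,"az":0},{"dx":-0.8,"dy":-1,"dz":0.5,"ax":0,"ay":0,"az":0},{"dx":-0.8,"dy":-1,"dz":0.5,"ax":0,"ay":0,"az":0}]'
python3 -c 'from h import *;c=shot("wrist","j1");shot("scene","j1s");shot("side","j1d");print(find(load("j1d"),"slA"),find(load("j1d"),"slB"))'
```

```text
time: 29.13
ee_pos: [0.5918, 0.1856, 0.0932]
eef_rot: [2.185, 2.256, 0.001]
ft_force: [-2.0, -0.6, 5.5]
finger_gap: 0.0416
grip_force: 36.6
time: 29.47
ee_pos: [0.591, 0.1855, 0.0918]
eef_rot: [-2.185, -2.257, 0.001]
ft_force: [-1.0, -0.3, -0.6]
finger_gap: 0.0573
grip_force: 0.0
time: 29.88
ee_pos: [0.5932, 0.1858, 0.1957]
eef_rot: [2.183, 2.254, 0.008]
ft_force: [0.4, 0.6, -0.8]
finger_gap: 0.0574
grip_force: 0.0
time: 30.3
ee_pos: [0.5099, 0.0834, 0.2418]
eef_rot: [-2.189, -2.253, 0.002]
ft_force: [1.0, -0.4, -0.3]
finger_gap: 0.0575
grip_force: 0.0
('slA', 0.818, 'shift mm x,y', 5.0, 3.0) ('slB', 0.776, 'shift mm x,y', 5.0, -6.0)
```

```bash
H='python3 -m handwheel'
$H '[{"dx":-0.6,"dy":-1,"dz":0,"ax":0,"ay":0,"az":-0.02},{"dx":-0.6,"dy":-1,"dz":0,"ax":0,"ay":0,"az":-0.02},{"dx":-0.6,"dy":-1,"dz":0,"ax":0,"ay":0,"az":-0.02},{"dx":-0.6,"dy":-1,"dz":0,"ax":0,"ay":0,"az":-0.02}]' 0 35
$H '[{"dx":-0.2,"dy":-1,"dz":0,"ax":0,"ay":0,"az":0},{"dx":-0.2,"dy":-1,"dz":0,"ax":0,"ay":0,"az":0},{"dx":-0.2,"dy":-1,"dz":0,"ax":0,"ay":0,"az":0},{"dx":-0.2,"dy":-1,"dz":0,"ax":0,"ay":0,"az":0}]'
$H '[{"dx":0,"dy":-1,"dz":0,"ax":0,"ay":0,"az":0},{"dx":0,"dy":-1,"dz":0,"ax":0,"ay":0,"az":0},{"dx":0,"dy":-1,"dz":0,"ax":0,"ay":0,"az":0},{"dx":0,"dy":-1,"dz":0,"ax":0,"ay":0,"az":0},{"dx":0,"dy":-1,"dz":0,"ax":0,"ay":0,"az":0}]'
$H '[{"dx":0,"dy":-0.34,"dz":-0.5,"ax":0,"ay":0,"az":0},{"dx":0,"dy":-0.34,"dz":-0.5,"ax":0,"ay":0,"az":0},{"dx":0,"dy":-0.34,"dz":-0.5,"ax":0,"ay":0,"az":0},{"dx":0,"dy":-0.34,"dz":-0.5,"ax":0,"ay":0,"az":0},{"dx":0,"dy":-0.34,"dz":-0.5,"ax":0,"ay":0,"az":0},{"dx":0,"dy":-0.34,"dz":-0.5,"ax":0,"ay":0,"az":0}]'
cat >> h.py <<'E'
def slide(c,x,y,s=.07):
    # bright blob nearest (x,y) on plane z=.016 -> rect centre, size, long axis angle from +y
    g=ortho(c,.014,x,y,s,s);print("bg",np.median(g));m=(g>np.median(g)+25).astype(np.uint8)
    n,l,st,ce=cv2.connectedComponentsWithStats(m)
    for i in range(1,n):
        if st[i,4]>400:
            r=cv2.minAreaRect(np.argwhere(l==i)[:,::-1].astype(np.float32))
            print("blob area",st[i,4],"x",round(x+s-r[0][1]/1000,4),"y",round(y+s-r[0][0]/1000,4),"wh",np.round(r[1],1),"ang",round(r[2],1))
E
python3 -c '
from h import *
c=shot("wrist","k1");s=sense();print(s["ee_pos"],s["eef_rot"])
print(find(c,"slA"));slide(c,.430,-.2417);slide(load("b2"),.430,-.2417);slide(load("b2"),.4845,-.418)'
```

```text
time: 30.78
ee_pos: [0.4496, -0.0169, 0.241]
eef_rot: [-2.223, -2.218, 0.004]
ft_force: [0.6, -0.7, 0.1]
finger_gap: 0.0428
grip_force: 0.0
time: 31.12
ee_pos: [0.4313, -0.1165, 0.2416]
eef_rot: [-2.223, -2.218, 0.001]
ft_force: [-0.5, 0.7, -0.2]
finger_gap: 0.0427
grip_force: 0.0
time: 31.53
ee_pos: [0.4318, -0.2137, 0.2414]
eef_rot: [-2.219, -2.221, -0.001]
ft_force: [0.8, -0.3, -0.4]
finger_gap: 0.0426
grip_force: 0.0
time: 32.03
ee_pos: [0.4323, -0.2478, 0.1939]
eef_rot: [2.217, 2.222, 0.001]
ft_force: [0.3, 1.2, 1.2]
finger_gap: 0.0432
grip_force: 0.0
[ 0.43218006 -0.24798369  0.19387141] [2.21715396e+00 2.22197866e+00 4.63635867e-04]
('slA', 0.951, 'shift mm x,y', 0.0, 2.0)
bg 150.0
blob area 409 x 0.4315 y -0.2112 wh [23. 17.] ang 90.0
blob area 486 x 0.4375 y -0.2487 wh [ 9. 50.] ang 90.0
bg 138.0
blob area 402 x 0.437 y -0.2487 wh [ 8. 50.] ang 90.0
bg 136.0
```

```bash
H='python3 -m handwheel'
$H '[{"dx":-0.01,"dy":0,"dz":-1,"ax":0,"ay":0,"az":0},{"dx":-0.01,"dy":0,"dz":-1,"ax":0,"ay":0,"az":0},{"dx":-0.01,"dy":0,"dz":-1,"ax":0,"ay":0,"az":0},{"dx":-0.01,"dy":0,"dz":-1,"ax":0,"ay":0,"az":0},{"dx":-0.01,"dy":0,"dz":-1,"ax":0,"ay":0,"az":0},{"dx":-0.01,"dy":0,"dz":-1,"ax":0,"ay":0,"az":0}]'
$H '[{"dx":-0.01,"dy":0,"dz":-0.4,"ax":0,"ay":0,"az":0},{"dx":-0.01,"dy":0,"dz":-0.7,"ax":0,"ay":0,"az":0},{"dx":-0.01,"dy":0,"dz":-0.85,"ax":0,"ay":0,"az":0},{"dx":-0.01,"dy":0,"dz":-0.88,"ax":0,"ay":0,"az":0},{"dx":-0.01,"dy":0,"dz":-0.88,"ax":0,"ay":0,"az":0},{"dx":-0.01,"dy":0,"dz":-0.88,"ax":0,"ay":0,"az":0},{"dx":-0.01,"dy":0,"dz":-0.88,"ax":0,"ay":0,"az":0}]'
```

```text
time: 32.58
ee_pos: [0.4317, -0.2495, 0.0947]
eef_rot: [2.217, 2.22, 0.0]
ft_force: [0.4, 0.3, 0.4]
finger_gap: 0.0427
grip_force: 0.0
time: 33.17
ee_pos: [0.4309, -0.25, 0.0066]
eef_rot: [2.217, 2.219, 0.0]
ft_force: [0.3, -0.2, 0.3]
finger_gap: 0.0428
grip_force: 0.0
```

```bash
H='python3 -m handwheel'
$H '[{"dx":0,"dy":0,"dz":-0.01,"ax":0,"ay":0,"az":0},{"dx":0,"dy":0,"dz":-0.01,"ax":0,"ay":0,"az":0},{"dx":0,"dy":0,"dz":-0.01,"ax":0,"ay":0,"az":0},{"dx":0,"dy":0,"dz":-0.01,"ax":0,"ay":0,"az":0},{"dx":0,"dy":0,"dz":-0.01,"ax":0,"ay":0,"az":0},{"dx":0,"dy":0,"dz":-0.01,"ax":0,"ay":0,"az":0}]' -1 30
$H '[{"dx":0,"dy":0,"dz":0.3,"ax":0,"ay":0,"az":0},{"dx":0,"dy":0,"dz":0.6,"ax":0,"ay":0,"az":0},{"dx":0,"dy":0,"dz":1,"ax":0,"ay":0,"az":0},{"dx":0,"dy":0,"dz":1,"ax":0,"ay":0,"az":0},{"dx":0,"dy":0,"dz":1,"ax":0,"ay":0,"az":0}]'
$H '[{"dx":0,"dy":0.2,"dz":0.7,"ax":0,"ay":0,"az":0.06},{"dx":0,"dy":0.4,"dz":0.7,"ax":0,"ay":0,"az":0.13},{"dx":0,"dy":0.6,"dz":0.7,"ax":0,"ay":0,"az":0.2},{"dx":0,"dy":0.8,"dz":0.7,"ax":0,"ay":0,"az":0.27},{"dx":0,"dy":1,"dz":0.7,"ax":0,"ay":0,"az":0.34},{"dx":0,"dy":1,"dz":0.7,"ax":0,"ay":0,"az":0.41},{"dx":0,"dy":1,"dz":0.7,"ax":0,"ay":0,"az":0.48},{"dx":0,"dy":1,"dz":0.7,"ax":0,"ay":0,"az":0.5},{"dx":0,"dy":1,"dz":0.7,"ax":0,"ay":0,"az":0.5}]'
$H '[{"dx":0,"dy":0.2,"dz":0,"ax":0,"ay":0,"az":0.06},{"dx":0,"dy":0.4,"dz":0,"ax":0,"ay":0,"az":0.13},{"dx":0,"dy":0.6,"dz":0,"ax":0,"ay":0,"az":0.2},{"dx":0,"dy":0.8,"dz":0,"ax":0,"ay":0,"az":0.27},{"dx":0,"dy":1,"dz":0,"ax":0,"ay":0,"az":0.34},{"dx":0,"dy":1,"dz":0,"ax":0,"ay":0,"az":0.41},{"dx":0,"dy":1,"dz":0,"ax":0,"ay":0,"az":0.48},{"dx":0,"dy":1,"dz":0,"ax":0,"ay":0,"az":0.517},{"dx":0,"dy":1,"dz":0,"ax":0,"ay":0,"az":0.517}]'
$H '[{"dx":0.3,"dy":0.4,"dz":0,"ax":0,"ay":0,"az":0},{"dx":0.5,"dy":0.8,"dz":0,"ax":0,"ay":0,"az":0},{"dx":0.8,"dy":1,"dz":0,"ax":0,"ay":0,"az":0},{"dx":0.8,"dy":1,"dz":0,"ax":0,"ay":0,"az":0},{"dx":0.8,"dy":1,"dz":0,"ax":0,"ay":0,"az":0}]'
$H '[{"dx":0.3,"dy":0.27,"dz":0,"ax":0,"ay":0,"az":0},{"dx":0.6,"dy":0.27,"dz":0,"ax":0,"ay":0,"az":0},{"dx":0.93,"dy":0.27,"dz":0,"ax":0,"ay":0,"az":0},{"dx":0.93,"dy":0.27,"dz":0,"ax":0,"ay":0,"az":0},{"dx":0.93,"dy":0.27,"dz":0,"ax":0,"ay":0,"az":0},{"dx":0.93,"dy":0.27,"dz":0,"ax":0,"ay":0,"az":0}]'
```

```text
time: 33.67
ee_pos: [0.4303, -0.2494, 0.0048]
eef_rot: [2.219, 2.221, 0.0]
ft_force: [-0.7, 1.7, 7.5]
finger_gap: 0.0232
grip_force: 30.4
time: 34.08
ee_pos: [0.4309, -0.2499, 0.1063]
eef_rot: [2.216, 2.218, 0.0]
ft_force: [0.3, 0.3, -2.0]
finger_gap: 0.0231
grip_force: 29.7
time: 34.83
ee_pos: [0.4284, -0.1478, 0.1717]
eef_rot: [-1.199, -2.901, -0.001]
ft_force: [0.0, 0.5, -0.9]
finger_gap: 0.0232
grip_force: 29.7
time: 35.58
ee_pos: [0.4286, -0.0482, 0.1722]
eef_rot: [0.043, -3.139, -0.001]
ft_force: [-0.6, 1.0, -0.5]
finger_gap: 0.0233
grip_force: 29.7
time: 36.0
ee_pos: [0.5097, 0.0527, 0.1722]
eef_rot: [0.044, -3.139, -0.0]
ft_force: [-0.5, -0.4, -0.1]
finger_gap: 0.0233
grip_force: 29.8
time: 36.5
ee_pos: [0.601, 0.0776, 0.1726]
eef_rot: [0.04, -3.139, 0.0]
ft_force: [-0.5, 0.2, -0.9]
finger_gap: 0.0229
grip_force: 29.8
```

```bash
H='python3 -m handwheel'
$H '[{"dx":0,"dy":0,"dz":-0.3,"ax":0,"ay":0,"az":0},{"dx":0,"dy":0,"dz":-0.55,"ax":0,"ay":0,"az":0},{"dx":0,"dy":0,"dz":-0.68,"ax":0,"ay":0,"az":0},{"dx":0,"dy":0,"dz":-0.74,"ax":0,"ay":0,"az":0},{"dx":0,"dy":0,"dz":-0.77,"ax":0,"ay":0,"az":0},{"dx":0,"dy":0,"dz":-0.77,"ax":0,"ay":0,"az":0},{"dx":0,"dy":0,"dz":-0.77,"ax":0,"ay":0,"az":0},{"dx":0,"dy":0,"dz":-0.785,"ax":0,"ay":0,"az":0},{"dx":0,"dy":0,"dz":-0.785,"ax":0,"ay":0,"az":0},{"dx":0,"dy":0,"dz":-0.785,"ax":0,"ay":0,"az":0}]'
$H '[{"dx":0,"dy":0,"dz":-0.01,"ax":0,"ay":0,"az":0},{"dx":0,"dy":0,"dz":-0.01,"ax":0,"ay":0,"az":0},{"dx":0,"dy":0,"dz":-0.01,"ax":0,"ay":0,"az":0},{"dx":0,"dy":0,"dz":-0.01,"ax":0,"ay":0,"az":0}]'
```

```text
time: 37.33
ee_pos: [0.6027, 0.0785, 0.0955]
eef_rot: [-0.043, 3.14, -0.0]
ft_force: [0.7, -0.3, -0.3]
finger_gap: 0.023
grip_force: 29.8
time: 37.67
ee_pos: [0.6028, 0.0785, 0.0948]
eef_rot: [-0.043, 3.14, -0.0]
ft_force: [-3.2, 0.2, 6.1]
finger_gap: 0.0232
grip_force: 30.5
```

```bash
H='python3 -m handwheel'
$H '[{"dx":0,"dy":0,"dz":0,"ax":0,"ay":0,"az":0},{"dx":0,"dy":0,"dz":0,"ax":0,"ay":0,"az":0},{"dx":0,"dy":0,"dz":0,"ax":0,"ay":0,"az":0},{"dx":0,"dy":0,"dz":0,"ax":0,"ay":0,"az":0}]' -0.2
$H '[{"dx":0,"dy":0,"dz":0.3,"ax":0,"ay":0,"az":0},{"dx":0,"dy":0,"dz":0.6,"ax":0,"ay":0,"az":0},{"dx":0,"dy":0,"dz":1,"ax":0,"ay":0,"az":0},{"dx":0,"dy":0,"dz":1,"ax":0,"ay":0,"az":0},{"dx":0,"dy":0,"dz":1,"ax":0,"ay":0,"az":0}]'
$H '[{"dx":-0.8,"dy":-0.2,"dz":0.7,"ax":0,"ay":0,"az":0},{"dx":-0.8,"dy":-0.4,"dz":0.7,"ax":0,"ay":0,"az":0},{"dx":-1,"dy":-0.6,"dz":0.7,"ax":0,"ay":0,"az":-0.06},{"dx":-1,"dy":-0.8,"dz":0.7,"ax":0,"ay":0,"az":-0.13},{"dx":-1,"dy":-1,"dz":0.7,"ax":0,"ay":0,"az":-0.2},{"dx":-1,"dy":-1,"dz":0.7,"ax":0,"ay":0,"az":-0.27},{"dx":-1,"dy":-1,"dz":0.7,"ax":0,"ay":0,"az":-0.34},{"dx":-1,"dy":-1,"dz":0.7,"ax":0,"ay":0,"az":-0.4},{"dx":-1,"dy":-1,"dz":0.7,"ax":0,"ay":0,"az":-0.4}]'
$H '[{"dx":0,"dy":-0.3,"dz":0,"ax":0,"ay":0,"az":-0.07},{"dx":0,"dy":-0.6,"dz":0,"ax":0,"ay":0,"az":-0.14},{"dx":0,"dy":-1,"dz":0,"ax":0,"ay":0,"az":-0.21},{"dx":0,"dy":-1,"dz":0,"ax":0,"ay":0,"az":-0.28},{"dx":0,"dy":-1,"dz":0,"ax":0,"ay":0,"az":-0.35},{"dx":0,"dy":-1,"dz":0,"ax":0,"ay":0,"az":-0.4},{"dx":0,"dy":-1,"dz":0,"ax":0,"ay":0,"az":-0.4}]' 0
$H '[{"dx":-0.1,"dy":-0.4,"dz":0,"ax":0,"ay":0,"az":-0.07},{"dx":-0.1,"dy":-0.8,"dz":0,"ax":0,"ay":0,"az":-0.14},{"dx":-0.1,"dy":-1,"dz":0,"ax":0,"ay":0,"az":-0.21},{"dx":-0.1,"dy":-1,"dz":0,"ax":0,"ay":0,"az":-0.27},{"dx":-0.1,"dy":-1,"dz":0,"ax":0,"ay":0,"az":-0.27},{"dx":-0.1,"dy":-1,"dz":0,"ax":0,"ay":0,"az":-0.27}]'
$H '[{"dx":-0.1,"dy":-0.4,"dz":0,"ax":0,"ay":0,"az":0},{"dx":-0.1,"dy":-0.8,"dz":0,"ax":0,"ay":0,"az":0},{"dx":-0.1,"dy":-1,"dz":0,"ax":0,"ay":0,"az":0},{"dx":-0.1,"dy":-1,"dz":0,"ax":0,"ay":0,"az":0}]'
$H '[{"dx":0,"dy":-0.4,"dz":0,"ax":0,"ay":0,"az":0},{"dx":0,"dy":-0.8,"dz":0,"ax":0,"ay":0,"az":0},{"dx":0,"dy":-1,"dz":0,"ax":0,"ay":0,"az":0},{"dx":0,"dy":-1,"dz":0,"ax":0,"ay":0,"az":0},{"dx":0,"dy":-1,"dz":0,"ax":0,"ay":0,"az":0},{"dx":0,"dy":-1,"dz":0,"ax":0,"ay":0,"az":0}]'
python3 -c '
from h import *
c=shot("wrist","l1");s=sense();print(s["ee_pos"],s["eef_rot"])
print(find(c,"slB"))'
```

```text
time: 38.0
ee_pos: [0.602, 0.0785, 0.0934]
eef_rot: [0.043, -3.141, -0.0]
ft_force: [-0.1, 0.2, -0.1]
finger_gap: 0.0341
grip_force: 0.0
time: 38.42
ee_pos: [0.6042, 0.0784, 0.1972]
eef_rot: [-0.043, 3.135, -0.001]
ft_force: [-0.6, 0.5, -0.4]
finger_gap: 0.0343
grip_force: 0.0
time: 39.17
ee_pos: [0.5015, -0.0215, 0.262]
eef_rot: [-0.932, -2.997, 0.0]
ft_force: [0.4, 0.4, -0.2]
finger_gap: 0.0342
grip_force: 0.0
time: 39.75
ee_pos: [0.5018, -0.1215, 0.2625]
eef_rot: [-1.809, -2.566, 0.001]
ft_force: [0.6, -0.2, 0.6]
finger_gap: 0.0428
grip_force: 0.0
time: 40.25
ee_pos: [0.492, -0.2211, 0.263]
eef_rot: [-2.305, -2.133, 0.0]
ft_force: [-0.6, -0.1, 0.2]
finger_gap: 0.0425
grip_force: 0.0
time: 40.58
ee_pos: [0.482, -0.3239, 0.2634]
eef_rot: [2.309, 2.13, -0.001]
ft_force: [-0.3, 0.5, 0.3]
finger_gap: 0.0428
grip_force: 0.0
time: 41.08
ee_pos: [0.4827, -0.4197, 0.2634]
eef_rot: [-2.307, -2.131, -0.001]
ft_force: [0.5, -0.2, -0.7]
finger_gap: 0.0426
grip_force: 0.0
[ 0.48278134 -0.41959792  0.2636605 ] [-2.30726932e+00 -2.13113855e+00 -5.70573212e-04]
('slB', 0.981, 'shift mm x,y', 0.0, 0.0)
```

```bash
H='python3 -m handwheel'
$H '[{"dx":0.01,"dy":-0.07,"dz":-1,"ax":0,"ay":0,"az":0},{"dx":0.01,"dy":-0.07,"dz":-1,"ax":0,"ay":0,"az":0},{"dx":0.01,"dy":-0.07,"dz":-1,"ax":0,"ay":0,"az":0},{"dx":0.01,"dy":-0.07,"dz":-1,"ax":0,"ay":0,"az":0},{"dx":0.01,"dy":-0.07,"dz":-1,"ax":0,"ay":0,"az":0},{"dx":0.01,"dy":-0.07,"dz":-1,"ax":0,"ay":0,"az":0},{"dx":0.01,"dy":-0.07,"dz":-1,"ax":0,"ay":0,"az":0}]'
python3 -c '
from h import *
c=shot("wrist","l2");s=sense();print(s["ee_pos"])
g=ortho(c,.016,.4845,-.418,.03,.055);m=(cv2.threshold(g,0,255,cv2.THRESH_OTSU)[1])
n,l,st,ce=cv2.connectedComponentsWithStats(m)
for i in range(1,n):
  if st[i,4]>200:
    r=cv2.minAreaRect(np.argwhere(l==i)[:,::-1].astype(np.float32));print(st[i,4],.5145-r[0][1]/1000,-.363-r[0][0]/1000,r[1],r[2])'
$H '[{"dx":0,"dy":0,"dz":-0.5,"ax":0,"ay":0,"az":0},{"dx":0,"dy":0,"dz":-1,"ax":0,"ay":0,"az":0},{"dx":0,"dy":0,"dz":-1,"ax":0,"ay":0,"az":0},{"dx":0,"dy":0,"dz":-1,"ax":0,"ay":0,"az":0},{"dx":0,"dy":0,"dz":-1,"ax":0,"ay":0,"az":0},{"dx":0,"dy":0,"dz":-1,"ax":0,"ay":0,"az":0},{"dx":0,"dy":0,"dz":-1,"ax":0,"ay":0,"az":0}]'
```

```text
time: 41.72
ee_pos: [0.4845, -0.4293, 0.167]
eef_rot: [2.307, 2.126, -0.0]
ft_force: [-0.1, -1.4, 0.2]
finger_gap: 0.0427
grip_force: 0.0
[ 0.48440162 -0.42930162  0.16676399]
5841 0.4850000038146972 -0.4174999923706055 (108.99998474121094, 58.99999237060547) -0.0
time: 42.35
ee_pos: [0.4848, -0.4303, 0.0672]
eef_rot: [2.307, 2.124, -0.001]
ft_force: [1.1, -1.1, -0.9]
finger_gap: 0.0429
grip_force: 0.0
```

```bash
H='python3 -m handwheel'
$H '[{"dx":-0.01,"dy":0.035,"dz":-0.3,"ax":0,"ay":0,"az":0},{"dx":-0.01,"dy":0.035,"dz":-0.5,"ax":0,"ay":0,"az":0},{"dx":-0.01,"dy":0.035,"dz":-0.58,"ax":0,"ay":0,"az":0},{"dx":-0.01,"dy":0.035,"dz":-0.61,"ax":0,"ay":0,"az":0},{"dx":-0.01,"dy":0.035,"dz":-0.61,"ax":0,"ay":0,"az":0},{"dx":-0.01,"dy":0.035,"dz":-0.61,"ax":0,"ay":0,"az":0},{"dx":-0.01,"dy":0.035,"dz":-0.61,"ax":0,"ay":0,"az":0},{"dx":-0.01,"dy":0.035,"dz":-0.61,"ax":0,"ay":0,"az":0}]'
$H '[{"dx":0,"dy":0,"dz":-0.01,"ax":0,"ay":0,"az":0},{"dx":0,"dy":0,"dz":-0.01,"ax":0,"ay":0,"az":0},{"dx":0,"dy":0,"dz":-0.01,"ax":0,"ay":0,"az":0},{"dx":0,"dy":0,"dz":-0.01,"ax":0,"ay":0,"az":0},{"dx":0,"dy":0,"dz":-0.01,"ax":0,"ay":0,"az":0},{"dx":0,"dy":0,"dz":-0.01,"ax":0,"ay":0,"az":0}]' -1 30
$H '[{"dx":0,"dy":0,"dz":0.3,"ax":0,"ay":0,"az":0},{"dx":0,"dy":0,"dz":0.6,"ax":0,"ay":0,"az":0},{"dx":0,"dy":0,"dz":1,"ax":0,"ay":0,"az":0},{"dx":0,"dy":0,"dz":1,"ax":0,"ay":0,"az":0},{"dx":0,"dy":0,"dz":1,"ax":0,"ay":0,"az":0}]'
```

```text
time: 43.02
ee_pos: [0.483, -0.4259, 0.0044]
eef_rot: [2.309, 2.126, -0.0]
ft_force: [-0.2, 0.3, -0.0]
finger_gap: 0.0427
grip_force: 0.0
time: 43.52
ee_pos: [0.483, -0.4257, 0.0028]
eef_rot: [2.31, 2.127, 0.0]
ft_force: [2.0, -0.2, 5.7]
finger_gap: 0.0229
grip_force: 42.7
time: 43.93
ee_pos: [0.4833, -0.4264, 0.1046]
eef_rot: [2.307, 2.125, -0.001]
ft_force: [0.2, 0.2, -0.4]
finger_gap: 0.0234
grip_force: 41.7
```

```bash
H='python3 -m handwheel'
$H '[{"dx":0,"dy":0.1,"dz":0.4,"ax":0,"ay":0,"az":0},{"dx":0,"dy":0.4,"dz":0.8,"ax":0,"ay":0,"az":0},{"dx":0,"dy":0.8,"dz":1,"ax":0,"ay":0,"az":0},{"dx":0,"dy":1,"dz":1,"ax":0,"ay":0,"az":0},{"dx":0,"dy":1,"dz":1,"ax":0,"ay":0,"az":0}]'
$H '[{"dx":0,"dy":0.4,"dz":0,"ax":0,"ay":0,"az":0.06},{"dx":0,"dy":0.8,"dz":0,"ax":0,"ay":0,"az":0.13},{"dx":0,"dy":1,"dz":0,"ax":0,"ay":0,"az":0.2},{"dx":0,"dy":1,"dz":0,"ax":0,"ay":0,"az":0.27},{"dx":0,"dy":1,"dz":0,"ax":0,"ay":0,"az":0.34},{"dx":0,"dy":1,"dz":0,"ax":0,"ay":0,"az":0.4},{"dx":0,"dy":1,"dz":0,"ax":0,"ay":0,"az":0.4}]'
$H '[{"dx":0,"dy":0.4,"dz":0,"ax":0,"ay":0,"az":0.06},{"dx":0,"dy":0.8,"dz":0,"ax":0,"ay":0,"az":0.13},{"dx":0,"dy":1,"dz":0,"ax":0,"ay":0,"az":0.2},{"dx":0,"dy":1,"dz":0,"ax":0,"ay":0,"az":0.27},{"dx":0,"dy":1,"dz":0,"ax":0,"ay":0,"az":0.34},{"dx":0,"dy":1,"dz":0,"ax":0,"ay":0,"az":0.4},{"dx":0,"dy":1,"dz":0,"ax":0,"ay":0,"az":0.4}]'
$H '[{"dx":0.2,"dy":0.4,"dz":0,"ax":0,"ay":0,"az":0.06},{"dx":0.2,"dy":0.8,"dz":0,"ax":0,"ay":0,"az":0.13},{"dx":0.2,"dy":1,"dz":0,"ax":0,"ay":0,"az":0.2},{"dx":0.2,"dy":1,"dz":0,"ax":0,"ay":0,"az":0.27},{"dx":0.2,"dy":1,"dz":0,"ax":0,"ay":0,"az":0.27},{"dx":0.2,"dy":1,"dz":0,"ax":0,"ay":0,"az":0.27}]'
$H '[{"dx":0.3,"dy":0.38,"dz":0,"ax":0,"ay":0,"az":0},{"dx":0.6,"dy":0.38,"dz":0,"ax":0,"ay":0,"az":0},{"dx":1,"dy":0.38,"dz":-0.1,"ax":0,"ay":0,"az":0},{"dx":1,"dy":0.38,"dz":-0.3,"ax":0,"ay":0,"az":0},{"dx":1,"dy":0.38,"dz":-0.3,"ax":0,"ay":0,"az":0},{"dx":1,"dy":0.38,"dz":-0.3,"ax":0,"ay":0,"az":0}]'
```

```text
time: 44.35
ee_pos: [0.4825, -0.3208, 0.2021]
eef_rot: [-2.307, -2.131, -0.002]
ft_force: [0.1, -0.3, -0.9]
finger_gap: 0.0231
grip_force: 41.7
time: 44.93
ee_pos: [0.4813, -0.2244, 0.1995]
eef_rot: [-1.536, -2.736, -0.0]
ft_force: [0.3, -0.1, -0.5]
finger_gap: 0.0233
grip_force: 41.7
time: 45.52
ee_pos: [0.4816, -0.1247, 0.2003]
eef_rot: [-0.62, -3.077, -0.001]
ft_force: [-0.5, 0.2, -0.3]
finger_gap: 0.0229
grip_force: 41.7
time: 46.02
ee_pos: [0.5019, -0.0251, 0.201]
eef_rot: [0.035, -3.14, -0.0]
ft_force: [1.4, -0.3, -0.4]
finger_gap: 0.023
grip_force: 41.7
time: 46.52
ee_pos: [0.6009, 0.0123, 0.1697]
eef_rot: [0.037, -3.137, -0.001]
ft_force: [-0.7, 0.0, -0.0]
finger_gap: 0.0233
grip_force: 41.7
```

```bash
H='python3 -m handwheel'
$H '[{"dx":0,"dy":0,"dz":-0.3,"ax":0,"ay":0,"az":0},{"dx":0,"dy":0,"dz":-0.55,"ax":0,"ay":0,"az":0},{"dx":0,"dy":0,"dz":-0.68,"ax":0,"ay":0,"az":0},{"dx":0,"dy":0,"dz":-0.73,"ax":0,"ay":0,"az":0},{"dx":0,"dy":0,"dz":-0.75,"ax":0,"ay":0,"az":0},{"dx":0,"dy":0,"dz":-0.76,"ax":0,"ay":0,"az":0},{"dx":0,"dy":0,"dz":-0.76,"ax":0,"ay":0,"az":0},{"dx":0,"dy":0,"dz":-0.77,"ax":0,"ay":0,"az":0},{"dx":0,"dy":0,"dz":-0.77,"ax":0,"ay":0,"az":0},{"dx":0,"dy":0,"dz":-0.77,"ax":0,"ay":0,"az":0}]'
$H '[{"dx":0,"dy":0,"dz":-0.01,"ax":0,"ay":0,"az":0},{"dx":0,"dy":0,"dz":-0.01,"ax":0,"ay":0,"az":0},{"dx":0,"dy":0,"dz":-0.01,"ax":0,"ay":0,"az":0},{"dx":0,"dy":0,"dz":-0.01,"ax":0,"ay":0,"az":0}]'
```

```text
time: 47.35
ee_pos: [0.6027, 0.013, 0.0955]
eef_rot: [-0.043, 3.14, -0.0]
ft_force: [-0.2, 0.0, -0.2]
finger_gap: 0.0233
grip_force: 41.7
time: 47.68
ee_pos: [0.6022, 0.013, 0.0938]
eef_rot: [0.043, -3.141, -0.0]
ft_force: [1.2, -0.9, -0.2]
finger_gap: 0.0233
grip_force: 41.7
```

```bash
H='python3 -m handwheel'
$H '[{"dx":0,"dy":0,"dz":-0.01,"ax":0,"ay":0,"az":0},{"dx":0,"dy":0,"dz":-0.01,"ax":0,"ay":0,"az":0},{"dx":0,"dy":0,"dz":-0.01,"ax":0,"ay":0,"az":0},{"dx":0,"dy":0,"dz":-0.01,"ax":0,"ay":0,"az":0}]'
$H '[{"dx":0,"dy":0,"dz":0,"ax":0,"ay":0,"az":0},{"dx":0,"dy":0,"dz":0,"ax":0,"ay":0,"az":0},{"dx":0,"dy":0,"dz":0,"ax":0,"ay":0,"az":0},{"dx":0,"dy":0,"dz":0,"ax":0,"ay":0,"az":0}]' -0.2
$H '[{"dx":0,"dy":0,"dz":0.3,"ax":0,"ay":0,"az":0},{"dx":0,"dy":0,"dz":0.6,"ax":0,"ay":0,"az":0},{"dx":0,"dy":0,"dz":1,"ax":0,"ay":0,"az":0},{"dx":0,"dy":0,"dz":1,"ax":0,"ay":0,"az":0},{"dx":0,"dy":0,"dz":1,"ax":0,"ay":0,"az":0}]'
$H '[{"dx":-0.4,"dy":0,"dz":0.4,"ax":0,"ay":0,"az":0},{"dx":-0.8,"dy":0,"dz":0.8,"ax":0,"ay":0,"az":0},{"dx":-1,"dy":0,"dz":1,"ax":0,"ay":0,"az":0},{"dx":-1,"dy":0,"dz":1,"ax":0,"ay":0,"az":0},{"dx":-1,"dy":0,"dz":1,"ax":0,"ay":0,"az":0}]'
$H '[{"dx":-0.4,"dy":0.4,"dz":0.4,"ax":0,"ay":0,"az":-0.07},{"dx":-0.8,"dy":0.8,"dz":0.8,"ax":0,"ay":0,"az":-0.14},{"dx":-1,"dy":1,"dz":0.8,"ax":0,"ay":0,"az":-0.21},{"dx":-1,"dy":1,"dz":0.8,"ax":0,"ay":0,"az":-0.28},{"dx":-1,"dy":1,"dz":0.8,"ax":0,"ay":0,"az":-0.3},{"dx":-1,"dy":1,"dz":0.8,"ax":0,"ay":0,"az":-0.3}]'
python3 -c '
from h import *
shot("wrist","m1");shot("scene","m1s");d=shot("side","m1d")
im=d["image"][120:240,230:390,::-1];cv2.imwrite("pics/m2.png",cv2.resize(im,None,fx=5,fy=5,interpolation=cv2.INTER_CUBIC))'
```

```text
time: 48.02
ee_pos: [0.6024, 0.013, 0.0929]
eef_rot: [-0.043, 3.141, -0.0]
ft_force: [0.3, 0.3, -0.2]
finger_gap: 0.0233
grip_force: 41.8
time: 48.35
ee_pos: [0.6022, 0.013, 0.0927]
eef_rot: [0.043, -3.141, -0.0]
ft_force: [-0.9, -0.5, 0.2]
finger_gap: 0.0343
grip_force: 0.0
time: 48.77
ee_pos: [0.6042, 0.0127, 0.1963]
eef_rot: [-0.043, 3.135, -0.002]
ft_force: [0.1, -0.4, -1.0]
finger_gap: 0.0339
grip_force: 0.0
time: 49.18
ee_pos: [0.5018, 0.013, 0.2953]
eef_rot: [-0.043, 3.137, -0.002]
ft_force: [0.6, 0.2, 0.6]
finger_gap: 0.0343
grip_force: 0.0
time: 49.68
ee_pos: [0.402, 0.1141, 0.3721]
eef_rot: [-0.688, -3.065, 0.0]
ft_force: [0.5, 0.5, -0.6]
finger_gap: 0.0343
grip_force: 0.0
```

```bash
H='python3 -m handwheel'
$H '[{"dx":0.4,"dy":0,"dz":0,"ax":0,"ay":0,"az":0.07},{"dx":0.8,"dy":0,"dz":0,"ax":0,"ay":0,"az":0.14},{"dx":1,"dy":0,"dz":0,"ax":0,"ay":0,"az":0.21},{"dx":1,"dy":0,"dz":0,"ax":0,"ay":0,"az":0.28},{"dx":1,"dy":0,"dz":0,"ax":0,"ay":0,"az":0.3},{"dx":1,"dy":0,"dz":0,"ax":0,"ay":0,"az":0.3}]' -1 40
$H '[{"dx":0.4,"dy":0,"dz":0,"ax":0,"ay":0,"az":0},{"dx":0.8,"dy":0,"dz":0,"ax":0,"ay":0,"az":0},{"dx":1,"dy":0,"dz":0,"ax":0,"ay":0,"az":0},{"dx":1,"dy":0,"dz":0,"ax":0,"ay":0,"az":0}]'
$H '[{"dx":0.4,"dy":0,"dz":0,"ax":0,"ay":0,"az":0},{"dx":0.8,"dy":0,"dz":0,"ax":0,"ay":0,"az":0},{"dx":1,"dy":0,"dz":0,"ax":0,"ay":0,"az":0},{"dx":1,"dy":0,"dz":0,"ax":0,"ay":0,"az":0}]'
$H '[{"dx":0.3,"dy":0,"dz":0,"ax":0,"ay":0,"az":0},{"dx":0.58,"dy":0,"dz":0,"ax":0,"ay":0,"az":0},{"dx":0.58,"dy":0,"dz":0,"ax":0,"ay":0,"az":0},{"dx":0.58,"dy":0,"dz":0,"ax":0,"ay":0,"az":0},{"dx":0.58,"dy":0,"dz":0,"ax":0,"ay":0,"az":0}]'
python3 -c 'from h import *;s=sense();print(s["ee_pos"],s["q"]);d=pickle.load(open("a.pkl","rb"))["scene"];print([onz(d,u,.06,1/.7)[:2] for u in ((240,408),(370,480))])'
```

```text
time: 50.33
ee_pos: [0.5029, 0.1121, 0.3704]
eef_rot: [0.042, -3.137, -0.0]
ft_force: [0.5, -0.8, 0.2]
finger_gap: 0.0001
grip_force: 0.0
time: 50.67
ee_pos: [0.6049, 0.1117, 0.3697]
eef_rot: [0.039, -3.138, 0.0]
ft_force: [-0.2, -0.3, -0.7]
finger_gap: 0.0
grip_force: 0.0
time: 51.0
ee_pos: [0.7044, 0.1117, 0.3692]
eef_rot: [0.039, -3.138, 0.0]
ft_force: [0.8, -0.0, 0.1]
finger_gap: 0.0
grip_force: 0.0
time: 51.42
ee_pos: [0.7595, 0.1128, 0.3725]
eef_rot: [0.042, -3.14, -0.0]
ft_force: [-0.8, -0.5, -0.2]
finger_gap: 0.0003
grip_force: 0.0
[0.75954148 0.11280636 0.37249889] [ 2.61282465e-04  4.63448140e-01  1.03047008e+00  3.11953218e-05
  1.64884955e+00 -1.59749852e+00]
[array([ 0.78689219, -0.07511144]), array([0.7961368 , 0.16931441])]
```

```bash
H='python3 -m handwheel'
$H '[{"dx":0,"dy":0,"dz":-0.4,"ax":0,"ay":0,"az":0},{"dx":0,"dy":0,"dz":-0.8,"ax":0,"ay":0,"az":0},{"dx":0,"dy":0,"dz":-1,"ax":0,"ay":0,"az":0},{"dx":0,"dy":0,"dz":-1,"ax":0,"ay":0,"az":0}]'
$H '[{"dx":0,"dy":0,"dz":-0.3,"ax":0,"ay":0,"az":0},{"dx":0,"dy":0,"dz":-0.55,"ax":0,"ay":0,"az":0},{"dx":0,"dy":0,"dz":-0.55,"ax":0,"ay":0,"az":0},{"dx":0,"dy":0,"dz":-0.55,"ax":0,"ay":0,"az":0}]'
$H '[{"dx":-0.15,"dy":0,"dz":0,"ax":0,"ay":0,"az":0},{"dx":-0.3,"dy":0,"dz":0,"ax":0,"ay":0,"az":0},{"dx":-0.45,"dy":0,"dz":0,"ax":0,"ay":0,"az":0},{"dx":-0.55,"dy":0,"dz":0,"ax":0,"ay":0,"az":0},{"dx":-0.65,"dy":0,"dz":0,"ax":0,"ay":0,"az":0},{"dx":-0.75,"dy":0,"dz":0,"ax":0,"ay":0,"az":0},{"dx":-0.8,"dy":0,"dz":0,"ax":0,"ay":0,"az":0},{"dx":-0.8,"dy":0,"dz":0,"ax":0,"ay":0,"az":0}]'
```

```text
time: 51.75
ee_pos: [0.7564, 0.1131, 0.266]
eef_rot: [0.043, -3.13, -0.0]
ft_force: [-0.9, 0.5, -0.7]
finger_gap: -0.0001
grip_force: 0.0
time: 52.08
ee_pos: [0.7597, 0.1131, 0.2189]
eef_rot: [0.043, -3.141, -0.0]
ft_force: [0.6, -0.5, 0.4]
finger_gap: 0.0
grip_force: 0.0
time: 52.75
ee_pos: [0.6816, 0.1131, 0.2225]
eef_rot: [-0.043, 3.134, -0.0]
ft_force: [1.3, 0.2, 2.9]
finger_gap: -0.0001
grip_force: 1.3
```

```bash
H='python3 -m handwheel'
$H '[{"dx":-0.1,"dy":0,"dz":0,"ax":0,"ay":0,"az":0},{"dx":-0.2,"dy":0,"dz":0,"ax":0,"ay":0,"az":0},{"dx":-0.28,"dy":0,"dz":0,"ax":0,"ay":0,"az":0},{"dx":-0.36,"dy":0,"dz":-0.03,"ax":0,"ay":0,"az":0},{"dx":-0.45,"dy":0,"dz":-0.07,"ax":0,"ay":0,"az":0},{"dx":-0.53,"dy":0,"dz":-0.12,"ax":0,"ay":0,"az":0},{"dx":-0.61,"dy":0,"dz":-0.17,"ax":0,"ay":0,"az":0},{"dx":-0.68,"dy":0,"dz":-0.22,"ax":0,"ay":0,"az":0},{"dx":-0.68,"dy":0,"dz":-0.22,"ax":0,"ay":0,"az":0}]'
$H '[{"dx":-0.08,"dy":0,"dz":-0.06,"ax":0,"ay":0,"az":0},{"dx":-0.14,"dy":0,"dz":-0.13,"ax":0,"ay":0,"az":0},{"dx":-0.2,"dy":0,"dz":-0.2,"ax":0,"ay":0,"az":0},{"dx":-0.25,"dy":0,"dz":-0.28,"ax":0,"ay":0,"az":0},{"dx":-0.3,"dy":0,"dz":-0.36,"ax":0,"ay":0,"az":0},{"dx":-0.34,"dy":0,"dz":-0.44,"ax":0,"ay":0,"az":0},{"dx":-0.34,"dy":0,"dz":-0.44,"ax":0,"ay":0,"az":0}]'
```

```text
time: 53.5
ee_pos: [0.6103, 0.1132, 0.1943]
eef_rot: [0.043, -3.138, -0.0]
ft_force: [0.2, -0.3, 0.1]
finger_gap: 0.0001
grip_force: 0.0
time: 54.08
ee_pos: [0.576, 0.1131, 0.1489]
eef_rot: [0.043, -3.136, -0.0]
ft_force: [0.3, -0.1, 0.2]
finger_gap: 0.0001
grip_force: 0.0
```

```bash
H='python3 -m handwheel'
$H '[{"dx":-0.05,"dy":0,"dz":-0.05,"ax":0,"ay":0,"az":0},{"dx":-0.1,"dy":0,"dz":-0.1,"ax":0,"ay":0,"az":0},{"dx":-0.1,"dy":0,"dz":-0.13,"ax":0,"ay":0,"az":0},{"dx":-0.1,"dy":0,"dz":-0.15,"ax":0,"ay":0,"az":0},{"dx":-0.1,"dy":0,"dz":-0.15,"ax":0,"ay":0,"az":0},{"dx":-0.1,"dy":0,"dz":-0.15,"ax":0,"ay":0,"az":0}]'
$H '[{"dx":0,"dy":0,"dz":-0.01,"ax":0,"ay":0,"az":0},{"dx":0,"dy":0,"dz":-0.02,"ax":0,"ay":0,"az":0},{"dx":0,"dy":0,"dz":-0.02,"ax":0,"ay":0,"az":0},{"dx":0,"dy":0,"dz":-0.02,"ax":0,"ay":0,"az":0}]'
$H '[{"dx":0,"dy":0,"dz":-0.01,"ax":0,"ay":0,"az":0},{"dx":0,"dy":0,"dz":-0.02,"ax":0,"ay":0,"az":0},{"dx":0,"dy":0,"dz":-0.02,"ax":0,"ay":0,"az":0},{"dx":0,"dy":0,"dz":-0.02,"ax":0,"ay":0,"az":0}]'
python3 -c '
from h import *
shot("scene","n1");shot("side","n1d")
a=pickle.load(open("a.pkl","rb"))
for z in (.133,.153):
  for n,f in (("scene","n1"),("side","n1d")):
    A=ortho(a[n],.133,.603,.06 if n=="side" else .118,.09,.17);B=ortho(load(f),.133,.603,.06 if n=="side" else .118,.09,.17);print(n,np.abs(A.astype(int)-B).mean(0)[::20].round(0))
  break'
```

```text
time: 54.58
ee_pos: [0.5684, 0.113, 0.1368]
eef_rot: [-0.043, 3.141, 0.0]
ft_force: [0.4, -0.2, 0.3]
finger_gap: -0.0
grip_force: 0.0
time: 54.92
ee_pos: [0.5683, 0.113, 0.1348]
eef_rot: [-0.043, 3.141, 0.0]
ft_force: [0.9, -0.5, 0.5]
finger_gap: -0.0002
grip_force: 0.0
time: 55.25
ee_pos: [0.5684, 0.113, 0.133]
eef_rot: [-0.043, 3.141, -0.0]
ft_force: [-0.7, 0.5, 3.0]
finger_gap: -0.0
grip_force: 1.3
scene [ 5.  4.  4.  7.  8.  6.  6.  4. 10. 21. 18. 14. 13.  8.  8. 10.  9.]
side [35. 35. 36. 30. 31. 62. 76. 78. 76. 79. 81. 82. 83. 47. 38. 30. 58.]
```

```bash
H='python3 -m handwheel'
$H '[{"dx":0,"dy":0,"dz":-0.01,"ax":0,"ay":0,"az":0},{"dx":0,"dy":0,"dz":-0.02,"ax":0,"ay":0,"az":0},{"dx":0,"dy":0,"dz":-0.02,"ax":0,"ay":0,"az":0},{"dx":0,"dy":0,"dz":-0.02,"ax":0,"ay":0,"az":0}]'
$H '[{"dx":0,"dy":0,"dz":-0.01,"ax":0,"ay":0,"az":0},{"dx":0,"dy":0,"dz":-0.01,"ax":0,"ay":0,"az":0},{"dx":0,"dy":0,"dz":-0.01,"ax":0,"ay":0,"az":0},{"dx":0,"dy":0,"dz":-0.01,"ax":0,"ay":0,"az":0}]'
```

```text
time: 55.68
ee_pos: [0.5684, 0.113, 0.1329]
eef_rot: [0.044, -3.141, 0.0]
ft_force: [-6.9, -0.6, 13.2]
finger_gap: 0.0
grip_force: 6.9
time: 56.02
ee_pos: [0.5685, 0.113, 0.1329]
eef_rot: [0.044, -3.141, 0.001]
ft_force: [-10.3, -1.0, 19.2]
finger_gap: 0.0003
grip_force: 9.5
```

```bash
H='python3 -m handwheel'
$H '[{"dx":0,"dy":0,"dz":0.3,"ax":0,"ay":0,"az":0},{"dx":0,"dy":-0.3,"dz":0.7,"ax":0,"ay":0,"az":-0.07},{"dx":0,"dy":-0.6,"dz":1,"ax":0,"ay":0,"az":-0.14},{"dx":0,"dy":-1,"dz":1,"ax":0,"ay":0,"az":-0.21},{"dx":0,"dy":-1,"dz":1,"ax":0,"ay":0,"az":-0.28},{"dx":0,"dy":-1,"dz":1,"ax":0,"ay":0,"az":-0.35},{"dx":0,"dy":-1,"dz":1,"ax":0,"ay":0,"az":-0.41},{"dx":0,"dy":-1,"dz":1,"ax":0,"ay":0,"az":-0.41}]'
python3 -c '
from h import *
np.set_printoptions(precision=4,suppress=True)
k=1/.7
for n,u in (("c1",(588,91)),("c2",(590,218))):print(n,onz(load(n),u,.104,k))
for n,p,q in (("c1",(588,115),(604,93)),("c2",(592,249),(607,231))):
  a,b=onz(load(n),p,.134,k),onz(load(n),q,.134,k);d=(a-b)[:2];print(a,b,"dial",np.pi-np.arctan2(d[1],d[0])%(2*np.pi)+.029)
c=shot("wrist","o1");print(sense()["ee_pos"],sense()["eef_rot"],proj(c,(.632,-.094,.12))/.7)
shot("scene","o1s")
x0,y0=[int(v) for v in proj(c,(.632,-.094,.12))];print(x0,y0)
'
```

```text
time: 56.68
ee_pos: [0.5682, 0.0126, 0.2294]
eef_rot: [-0.957, -2.992, -0.0]
ft_force: [-0.5, -0.2, -0.0]
finger_gap: -0.0001
grip_force: 0.0
c1 [ 0.6269 -0.0909  0.104 ]
c2 [ 0.6292 -0.0903  0.104 ]
[ 0.6089 -0.0831  0.134 ] [ 0.6241 -0.093   0.134 ] dial 0.6081339020705246
[ 0.6101 -0.084   0.134 ] [ 0.6243 -0.0939  0.134 ] dial 0.638255240471323
[0.5681 0.0128 0.2294] [-0.9507 -2.9939  0.    ] [311.8524 488.3321]
218 341
```

```bash
H='python3 -m handwheel'
$H '[{"dx":0.3,"dy":-0.5,"dz":0,"ax":0,"ay":0,"az":0.015},{"dx":0.59,"dy":-1,"dz":0,"ax":0,"ay":0,"az":0.015},{"dx":0.59,"dy":-1,"dz":0,"ax":0,"ay":0,"az":0.015},{"dx":0.59,"dy":-1,"dz":0,"ax":0,"ay":0,"az":0.015},{"dx":0.59,"dy":-1,"dz":0,"ax":0,"ay":0,"az":0.015}]' -0.15 40
$H '[{"dx":0,"dy":-0.07,"dz":-0.3,"ax":0,"ay":0,"az":0},{"dx":0,"dy":-0.07,"dz":-0.7,"ax":0,"ay":0,"az":0},{"dx":0,"dy":-0.07,"dz":-0.7,"ax":0,"ay":0,"az":0},{"dx":0,"dy":-0.07,"dz":-0.7,"ax":0,"ay":0,"az":0},{"dx":0,"dy":-0.07,"dz":-0.7,"ax":0,"ay":0,"az":0}]'
python3 -c '
from h import *
c=shot("wrist","p1");print(sense()["ee_pos"],sense()["eef_rot"])
cv2.imwrite("pics/p2.png",np.vstack([np.hstack([cv2.resize(c["image"][:,:,::-1],(400,300)),cv2.resize(shot("scene","p1s")["image"][150:300,130:330,::-1],(400,300),interpolation=cv2.INTER_CUBIC)]),np.hstack([cv2.resize(load("m1d")["image"][120:240,230:390,::-1],(400,300),interpolation=cv2.INTER_CUBIC),cv2.resize(load("m1")["image"][:,:,::-1],(400,300),interpolation=cv2.INTER_AREA)])]))'
```

```text
time: 57.2
ee_pos: [0.6276, -0.0881, 0.2291]
eef_rot: [-0.918, -3.004, -0.0]
ft_force: [-0.6, 0.7, 0.5]
finger_gap: 0.0366
grip_force: 0.0
time: 57.62
ee_pos: [0.6278, -0.0932, 0.1615]
eef_rot: [0.915, 3.004, 0.0]
ft_force: [1.9, 0.9, 0.8]
finger_gap: 0.0361
grip_force: 0.0
[ 0.62854748 -0.0935997   0.16261657] [9.14565172e-01 3.00139831e+00 5.44674057e-05]
```

View pics/p2.png

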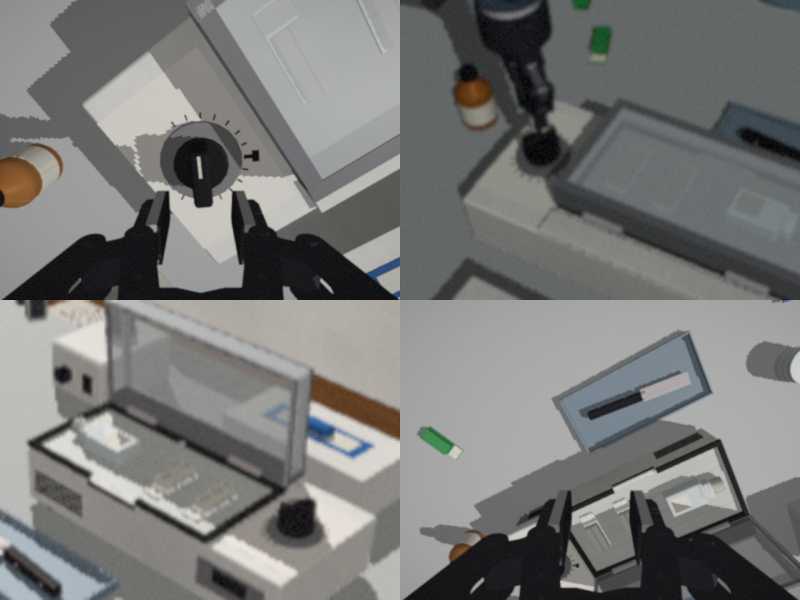

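```bash
H='python3 -m handwheel'
$H '[{"dx":0,"dy":0,"dz":-0.15,"ax":0,"ay":0,"az":0},{"dx":0,"dy":0,"dz":-0.3,"ax":0,"ay":0,"az":0},{"dx":0,"dy":0,"dz":-0.4,"ax":0,"ay":0,"az":0},{"dx":0,"dy":0,"dz":-0.49,"ax":0,"ay":0,"az":0},{"dx":0,"dy":0,"dz":-0.49,"ax":0,"ay":0,"az":0},{"dx":0,"dy":0,"dz":-0.49,"ax":0,"ay":0,"az":0}]'
$H '[{"dx":0,"dy":0,"dz":0,"ax":0,"ay":0,"az":0},{"dx":0,"dy":0,"dz":0,"ax":0,"ay":0,"az":0},{"dx":0,"dy":0,"dz":0,"ax":0,"ay":0,"az":0},{"dx":0,"dy":0,"dz":0,"ax":0,"ay":0,"az":0},{"dx":0,"dy":0,"dz":0,"ax":0,"ay":0,"az":0},{"dx":0,"dy":0,"dz":0,"ax":0,"ay":0,"az":0}]' -1 25
```

```text
time: 58.22
ee_pos: [0.6274, -0.094, 0.1111]
eef_rot: [0.918, 3.004, 0.0]
ft_force: [0.7, -0.6, -0.1]
finger_gap: 0.0365
grip_force: 0.0
time: 58.72
ee_pos: [0.629, -0.0937, 0.1123]
eef_rot: [0.917, 3.0, 0.002]
ft_force: [5.0, 2.9, -0.1]
finger_gap: 0.0136
grip_force: 30.1
```

```bash
H='python3 -m handwheel'
$H '[{"dx":0.01,"dy":0,"dz":0,"ax":0,"ay":0,"az":-0.06},{"dx":0.01,"dy":0,"dz":0,"ax":0,"ay":0,"az":-0.12},{"dx":0.01,"dy":0,"dz":0,"ax":0,"ay":0,"az":-0.18},{"dx":0.01,"dy":0,"dz":0,"ax":0,"ay":0,"az":-0.24},{"dx":0.01,"dy":0,"dz":0,"ax":0,"ay":0,"az":-0.3},{"dx":0.01,"dy":0,"dz":0,"ax":0,"ay":0,"az":-0.36},{"dx":0.01,"dy":0,"dz":0,"ax":0,"ay":0,"az":-0.42},{"dx":0.01,"dy":0,"dz":0,"ax":0,"ay":0,"az":-0.5},{"dx":0.01,"dy":0,"dz":0,"ax":0,"ay":0,"az":-0.5}]'
$H '[{"dx":0,"dy":0,"dz":0,"ax":0,"ay":0,"az":-0.06},{"dx":0,"dy":0,"dz":0,"ax":0,"ay":0,"az":-0.12},{"dx":0,"dy":0,"dz":0,"ax":0,"ay":0,"az":-0.18},{"dx":0,"dy":0,"dz":0,"ax":0,"ay":0,"az":-0.24},{"dx":0,"dy":0,"dz":0,"ax":0,"ay":0,"az":-0.3},{"dx":0,"dy":0,"dz":0,"ax":0,"ay":0,"az":-0.36},{"dx":0,"dy":0,"dz":0,"ax":0,"ay":0,"az":-0.41},{"dx":0,"dy":0,"dz":0,"ax":0,"ay":0,"az":-0.441},{"dx":0,"dy":0,"dz":0,"ax":0,"ay":0,"az":-0.441},{"dx":0,"dy":0,"dz":0,"ax":0,"ay":0,"az":-0.441}]'
python3 -c 'from h import *;r=sense()["eef_rot"];print(np.pi+.029-2*np.arctan2(r[1],r[0])%(2*np.pi))'
```

```text
time: 59.47
ee_pos: [0.6279, -0.0944, 0.1123]
eef_rot: [-2.002, -2.42, 0.003]
ft_force: [-5.0, -0.4, 5.6]
finger_gap: 0.0134
grip_force: 30.9
time: 60.3
ee_pos: [0.6267, -0.0942, 0.1122]
eef_rot: [-2.7, -1.601, 0.007]
ft_force: [-10.0, -0.6, 9.5]
finger_gap: 0.0133
grip_force: 31.4
2.099830247294828
```

```bash
H='python3 -m handwheel'
$H '[{"dx":0,"dy":0,"dz":0,"ax":0,"ay":0,"az":0},{"dx":0,"dy":0,"dz":0,"ax":0,"ay":0,"az":0},{"dx":0,"dy":0,"dz":0,"ax":0,"ay":0,"az":0},{"dx":0,"dy":0,"dz":0,"ax":0,"ay":0,"az":0}]' -0.15
$H '[{"dx":0,"dy":0,"dz":0.2,"ax":0,"ay":0,"az":0},{"dx":0,"dy":0,"dz":0.5,"ax":0,"ay":0,"az":0},{"dx":0,"dy":0,"dz":1,"ax":0,"ay":0,"az":0},{"dx":0,"dy":0,"dz":1,"ax":0,"ay":0,"az":0},{"dx":0,"dy":0,"dz":1,"ax":0,"ay":0,"az":0}]'
$H '[{"dx":-0.3,"dy":0,"dz":0.6,"ax":0,"ay":0,"az":0},{"dx":-0.6,"dy":0,"dz":0.6,"ax":0,"ay":0,"az":0},{"dx":-0.6,"dy":-0.3,"dz":0.6,"ax":0,"ay":0,"az":0},{"dx":-0.6,"dy":-0.3,"dz":0.6,"ax":0,"ay":0,"az":0},{"dx":-0.6,"dy":-0.3,"dz":0.6,"ax":0,"ay":0,"az":0}]'
python3 -c '
from h import *
c=shot("wrist","q1");shot("scene","q1s");d=shot("side","q1d");print(proj(c,(.628,-.094,.134)))
def ptr(c):
    g=ortho(c,.134,.6275,-.0942,.022,.022,.5).astype(int);n=len(g);yy,xx=np.mgrid[:n,:n]-n/2
    t=np.arange(0,2*np.pi,.05);s=[]
    for a in t: # a = dial angle: dir x=-cos,y=+sin (incubator), image row down=-x, col left=+y
        w=a-.029;rr=np.arange(8,36);s.append(np.mean([g[int(n/2+r*np.cos(w)),int(n/2-r*np.sin(w))] for r in rr]))
    m=cv2.connectedComponentsWithStats((g>np.percentile(g[np.hypot(yy,xx)<40],88)).astype(np.uint8));return t[np.argsort(s)[-5:]],np.round(np.sort(s)[-5:]),round(np.median(s))
for n in ("c1","c2","q1"):print(n,ptr(load(n)))
a=load("b3");print("spatula/others",find(load("q1d"),"flask",s=.03))
A=pickle.load(open("a.pkl","rb"))
for nm,x,y,h in (("bottle",.56,-.268,.05),("beaker",.345,-.426,.05),("dishes",.47,.464,.05),("tray",.415,.18,.1)):
  for v,f in (("scene","q1s"),("side","q1d")):
    t=ortho(A[v],.02,x,y,h,h);g=ortho(load(f),.02,x,y,h+.02,h+.02);_,s,_,l=cv2.minMaxLoc(cv2.matchTemplate(g,t,cv2.TM_CCOEFF_NORMED));print(nm,v,round(s,2),20-l[1],20-l[0])
'
```

```text
time: 60.63
ee_pos: [0.6285, -0.094, 0.1109]
eef_rot: [2.702, 1.602, 0.0]
ft_force: [-0.7, -0.7, -0.4]
finger_gap: 0.0362
grip_force: 0.0
time: 61.05
ee_pos: [0.6309, -0.0948, 0.2161]
eef_rot: [2.696, 1.599, 0.01]
ft_force: [0.9, 0.6, 0.0]
finger_gap: 0.0363
grip_force: 0.0
time: 61.47
ee_pos: [0.5677, -0.1247, 0.27]
eef_rot: [-2.703, -1.599, 0.001]
ft_force: [-0.7, 0.8, -0.7]
finger_gap: 0.0363
grip_force: 0.0
[332.85983151 120.10558887]
c1 (array([0.45, 0.65, 0.5 , 0.6 , 0.55]), array([114., 122., 133., 138., 140.]), 27)
c2 (array([0.65, 0.45, 0.6 , 0.5 , 0.55]), array([112., 117., 128., 131., 134.]), 38)
q1 (array([1.95, 2.15, 2.  , 2.1 , 2.05]), array([114., 132., 149., 160., 166.]), 26)
spatula/others ('flask', 0.55, 'shift mm x,y', -27.0, -24.0)
bottle scene 1.0 0 0
bottle side 0.37 -20 -4
beaker scene 0.51 20 20
beaker side 0.52 20 -20
dishes scene 1.0 0 0
dishes side 0.53 0 -12
tray scene 0.99 0 0
tray side 0.28 0 0
```

```bash
python3 -c 'from plant import *;print(hand_in())'
```

```text
the job is handed in; nothing more can be done
None
```

I handed the job in at about 61 s: the hood was prised open with the spatula and is shut again, with the one flask in the left bay and both slides in the bay next to the dial. The dial reads about 2.1 rad (37 °C) and the spatula is back in its tray. The bottle and dishes have not moved; the beaker was hidden from my last position check, but the gripper never came near it.

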